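# Clamp the parts pot in the shaker and load it

## Robot

A 6-joint arm with a two-finger parallel gripper is mounted at the origin on a cart in front of the work surface, level with it; the furniture and walls round the work are solid. World frame = base frame: x ahead of the robot, y to its left, z up, the work surface at z = 0. Lengths are in m, angles in rad, forces in N, time in s.
With the tool pointing down it reaches from about 0.375 to 0.9 m from the base axis. Payload 3.1 kg.
Tool frame: the origin (TCP) lies midway between the tips of the shut fingers; the grasp point (between the pads) lies 19 mm behind it; x points along the fingers, z is the direction in which the jaws open and shut, and the axes are right-handed (so a half turn about x gives the same grasp; the last joint's range is limited). The gripper opens to 87 mm and grips with 3 to 60 N. Pads are 19 mm wide; open, the fingers measure 117 mm over their backs; the gripper's body (75 mm by 190 mm) begins 51 mm behind the grasp point.
Start: joints at [-1.458, 0.527, 1.433, -0, 1.181, -0.178], TCP at [0.179, -0.599, 0.223] pointing down, gripper open.
Joint ranges: [-3.08, 3.08], [-0.75, 2.2], [0.22, 2.44], [-1.43, 4.57], [0, 2.65], [-2.85, 2.85]. Speed limits (rad/s): [2.79, 2.79, 3.14, 3.14, 3.14, 3.14].

## Interface

Orientations are given as a unit quaternion [x, y, z, w].
In Python, from rig import readout, imaging, robot gives the robot as it stands. The module is installed in compiled form; this text tells all that it offers.
- The arm moves only by the tool play_rows, never from a script. Its argument "rows" is text: rows parted by semicolons, each of 7 numbers parted by spaces: the turn, a rotation vector about the tool's x, y, z in rad, then the shift along the tool's x, y, z in mm, then the closure, from 0 (fully open) to 1 (shut). In form: ax ay az tx ty tz gripper; .... A call has 1 to 8 rows; each row shifts and turns the commanded pose from where the row before left it, along the tool's axes as they then stand; what a row does not reach is not made up. A row lasts 1/12 s, in which the tool goes at most 41.7 mm and 7.16 degrees, less where a joint would pass 70% of its speed; a pose out of reach is approached as far as the arm can. A call with a gripper value outside its range is refused whole. The fingers move at their own pace and stop on an object; "squeeze" is the grip in N (left out, the last holds). Time passes only in rows, so rows that do not move let the fingers close. It gives the time, the measured TCP pose, the force and the opening at its end, in the units of the state.
- readout.get_obs(): the state, without advancing time (a new reading comes with each control period).
- imaging.camera(name): name is "side" or "top"; returns the picture (384x512x3 uint8, blue, green, red); there is no depth.
- imaging.camera_info(name): a dict with "K" (3x3 intrinsics, pixels), "world_to_cam" (4x4, takes a point from world to camera coordinates). Camera axes: x right, y down, z forward; pixel columns grow to the right and rows downward; lengths in m; the calibration is good to about 2 mm. A picture is of the moment at which its call begins. camera_info takes no time and is no camera call.
- robot.hand_in(): hands the job in, once; it reports no verdict.
The state is a dict: "time": time; "q": joint angles; "joint_velocities": joint speeds; "joint_torque": joint torques, N m; "position": TCP position; "tool_rot": TCP orientation; "ft_force": force on the tool from outside, world axes, zero at the start; "moment": the same for the moment, N m; "grip_width": finger opening in m.
Only numpy, scipy, OpenCV 4.12 (cv2) and the standard library are available. Lean on these libraries where they do the work, as an engineer would, in place of code of your own. Each camera call takes 0.05 s, during which the arm holds its last target. There are 200 camera calls.

## Task

Get the parts shaker ready for a cleaning run: lift the pot off its drip stand and set it down upright on the shaker's bed between the two jaws, then turn the crank clockwise until the sliding jaw holds the pot tight against the V-jaw. Only then put every large hex nut from the bench into the clamped pot; leave the other things where they are.

Things in the scene. Friction and masses are not known exactly. Their poses are not given: they have to be found in the camera images.
- pot_center (a point): Centre of the parts pot: an open round steel pot, 112 mm outside diameter, 75 mm tall, 4 mm wall, 5 mm floor, about 0.28 kg. The point lies on its axis 37.5 mm above its underside; z is up along the axis and -x points out to its handle. It stands in the stand's tray at the start.
- pot_handle (a point): Centre of the pot's only handle: a flat upright black grip, 36 mm long outward from the pot, 11 mm thick across, 46 mm tall, 78 mm from the pot's axis and 50 mm above its underside (top 73 mm, bottom 27 mm above the underside). Its axes are those of the pot: pinch it across y.
- pot: The pot itself; origin at the centre of its underside, axes as above.
- stand: Fixed drip stand, 132 mm across, with a shallow round tray on a column; origin under its centre. The tray's floor is 60 mm above the bench, its rim 67 mm; the tray is 124 mm wide inside, so the pot has 6 mm play all round.
- bed (a point): Centre of the shaker's bed, on its rubber mat 30 mm above the bench; z up. x runs along the clamp: a fixed V-jaw stands at +x, a flat sliding jaw at -x, tops 80 mm above the bench; the +y and -y sides are open, so the pot's handle can stick out there. A pot set down with its centre here has 13 mm to each jaw when the sliding jaw is fully back.
- shaker: The shaker: a grey fixed machine, 315 x 130 mm, with the bed, the jaws and, at its -x end, a gearbox with the crank on top; origin 30 mm below the bed point, same axes.
- clamp_jaw: The sliding jaw. Its origin is 30 mm below the bed point when fully back and moves along the bed's +x with it; its flat face is 69 mm to the -x side of its origin. It meets the pot in the V after about 26 mm of travel.
- crank_axis (a point): A point on the crank's upright axis, on top of the shaker's gearbox at its -x end (165 mm from the bed point), 123 mm above the bench, level with the middle of the knob; axes as the bed's. The gearbox's top is 85 mm above the bench.
- crank_knob (a point): Middle of the crank's upright black knob, 40 mm from the crank's axis; the knob is 19 to 22 mm thick, stands from 103 to 143 mm above the bench and spins freely on its pin.
- clamp_crank (a joint): Angle of the crank in rad; grows clockwise seen from above, 0 with the jaw fully back (knob to -x), at most 8.6. Each rad moves the sliding jaw 3.8 mm toward the V (about 24 mm a turn). It turns stiffly (about 3 N at the knob) and stays where it is left, so the jaw holds its squeeze.
- nut_1_center (a point): Centre of large steel hex nut 1 (half-way up): 30 mm across flats (along its x, and every 60 degrees from it), 34 mm across corners, 18 mm high, 0.06 kg, lying flat on the bench. May be absent (3 to 5 of them are there).
- nut_2_center (a point): Centre of large steel hex nut 2 (half-way up): 30 mm across flats (along its x, and every 60 degrees from it), 34 mm across corners, 18 mm high, 0.06 kg, lying flat on the bench. May be absent (3 to 5 of them are there).
- nut_3_center (a point): Centre of large steel hex nut 3 (half-way up): 30 mm across flats (along its x, and every 60 degrees from it), 34 mm across corners, 18 mm high, 0.06 kg, lying flat on the bench. May be absent (3 to 5 of them are there).
- nut_4_center (a point): Centre of large steel hex nut 4 (half-way up): 30 mm across flats (along its x, and every 60 degrees from it), 34 mm across corners, 18 mm high, 0.06 kg, lying flat on the bench. May be absent (3 to 5 of them are there).
- nut_5_center (a point): Centre of large steel hex nut 5 (half-way up): 30 mm across flats (along its x, and every 60 degrees from it), 34 mm across corners, 18 mm high, 0.06 kg, lying flat on the bench. May be absent (3 to 5 of them are there).
- coupling_a: Bystander: a steel quick coupling standing on end, 34 mm wide, 47 mm tall; origin at the centre of its underside. Not part of the job.
- coupling_b: Bystander: another steel quick coupling, the same; origin at the centre of its underside. Not part of the job.
- nipple: Bystander: a brass threaded nipple standing on end, 27 mm wide, 36 mm tall; origin at the centre of its underside. Not part of the job.
- screwdriver: Bystander: a green-handled screwdriver lying flat, 159 mm long; origin at the centre of its underside. Not part of the job.
- bearing: Bystander: a ball bearing lying flat, 62 mm across, 16 mm high; origin at the centre of its underside. Not part of the job.
Things that resemble listed ones, but are neither listed nor needed, are in the scene too. What is shaped like the part that bears nut_1_center but pink is not meant.

How it is judged:
By the outcome, as a careful person would: the job done as asked, in the order asked, and still so for the second after the job is handed in, with the robot touching nothing.
Of nut_1, nut_2, nut_3, nut_4, nut_5 only 3 to 5 are there at a start; the rules pass over those that are not, and their reading is None.
At some moment in a run one of nut_1, nut_2, nut_3, nut_4, nut_5 may be knocked a few centimetres aside while the robot is not near it.
Once in a run the grip may slacken for a moment while it holds something.
It also fails if it takes over 210 s, if anything falls off the work surface, if the arm or the gripper's body presses on something with over 40 N, if the wrist force passes 120 N, or if a joint passes its speed limit or range.

## Working session

There is one attempt and no reset: what is moved stays moved. The work goes in short steps, Python scripts to look and compute and a tool call to move; the robot and the scene stay as the last step left them, time stands still between calls to the robot, and variables do not carry over. Pictures are saved under pics/ and viewed, about 12 in all and at most 16, crops included, and the job is handed in when it is done.

Besides the shell and the picture viewer there is one more tool, called after "Emit:" as a command line: name --argument value ..., lists and objects as JSON in quotes. play_rows: Moves the arm, as the interface text tells. Its arguments: {"type":"object","properties":{"rows":{"type":"string"},"squeeze":{"type":"number"}},"required":["rows"]}

```bash
mkdir -p pics
cat > h.py <<'E'
import numpy as np,cv2
from rig import readout,imaging,robot
from scipy.spatial.transform import Rotation as R
def cam(n):
    i=imaging.camera_info(n);return np.array(i["K"]),np.array(i["world_to_cam"])
def ray(n,u,v,z):
    K,T=cam(n);d=T[:3,:3].T@np.linalg.solve(K,[u,v,1.]);c=-T[:3,:3].T@T[:3,3]
    return c+d*(z-c[2])/d[2]
def proj(n,p):
    K,T=cam(n);q=K@(T[:3,:3]@np.array(p,float)+T[:3,3]);return q[:2]/q[2]
def snap(n,name,crop=None,s=1):
    im=imaging.camera(n);cv2.imwrite(f'pics/{name}_raw.png',im)
    if crop: im=im[crop[1]:crop[3],crop[0]:crop[2]]
    cv2.imwrite(f'pics/{name}.png',cv2.resize(im,None,fx=s,fy=s,interpolation=cv2.INTER_CUBIC));return im
E
python3 - <<'E'
from h import *
for n in("top","side"):
    snap(n,n+"0",s=1.5);K,T=cam(n);print(n,K.tolist(),(-T[:3,:3].T@T[:3,3]).round(3),T[:3,:3].round(3).tolist())
o=readout.get_obs();print(o);print(R.from_quat(o["tool_rot"]).as_matrix().round(3))
E
```

```text
top [[498.5780242731663, 0.0, 252.23059731637738], [0.0, 498.5780242731663, 192.966752442241], [0.0, 0.0, 1.0]] [ 0.164 -0.086  1.863] [[-0.029, -1.0, -0.001], [-0.983, 0.029, -0.182], [0.182, -0.004, -0.983]]
side [[356.75253103255653, 0.0, 253.4464269391261], [0.0, 356.75253103255653, 193.662133285987], [0.0, 0.0, 1.0]] [0.274 1.055 0.597] [[-0.985, -0.172, -0.019], [-0.049, 0.381, -0.923], [0.166, -0.908, -0.384]]
{'time': 0.1, 'q': array([-1.45851441e+00,  5.28350078e-01,  1.43376938e+00,  1.53224042e-06,
        1.18141722e+00, -1.78534548e-01]), 'joint_velocities': array([ 4.87624536e-04, -2.20721145e-03, -2.57186295e-03,  1.07391901e-03,
        1.36220306e-03, -1.76854032e-05]), 'joint_torque': array([-5.90346390e-04, -4.40986490e+01, -1.77150321e+01,  6.35510869e-02,
        5.34276443e-02, -3.32276056e-05]), 'position': array([ 0.1791418 , -0.59808675,  0.22168523]), 'tool_rot': array([ 0.42277738,  0.56764049, -0.42177302,  0.56670194]), 'ft_force': array([ 0.93263922, -0.18132425, -0.07324892]), 'moment': array([-0.01866749,  0.03386487, -0.01972675]), 'grip_width': 0.08705699245971525}
[[-0.     0.958  0.287]
 [ 0.002  0.287 -0.958]
 [-1.     0.    -0.002]]
```

View pics/top0.png

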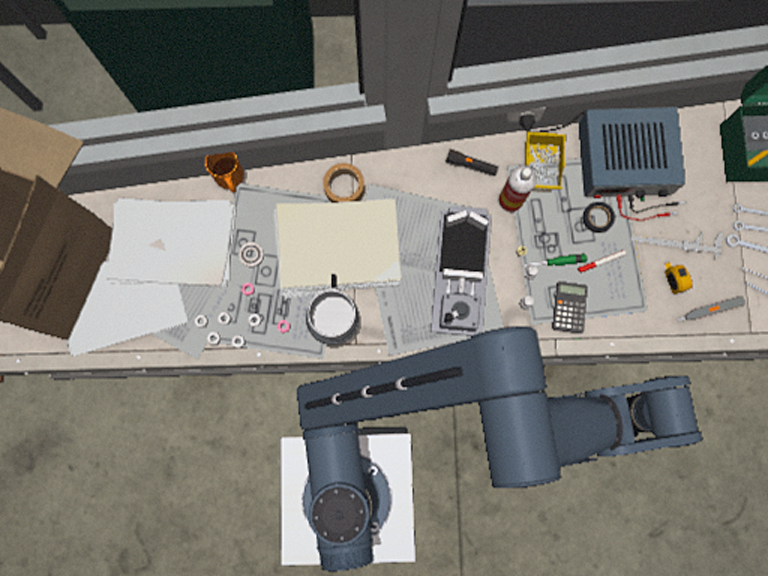

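View pics/side0.png

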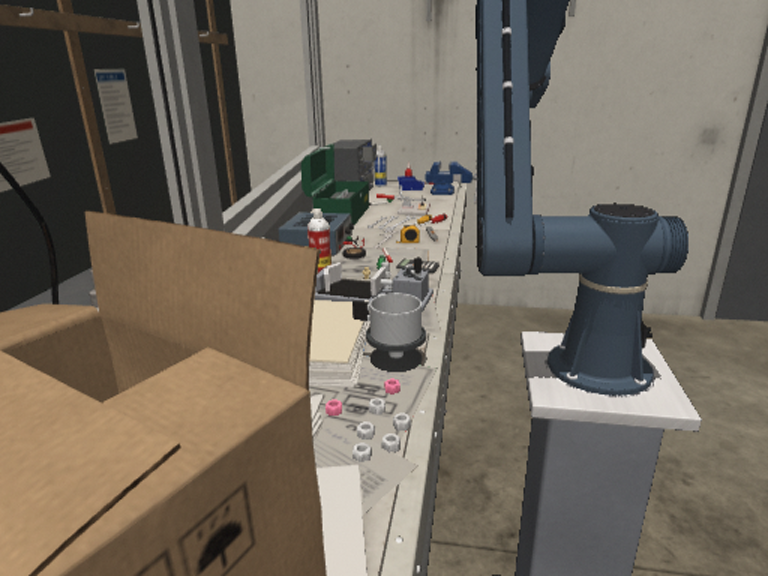

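Run:
```python
import cv2,numpy as np
a=cv2.imread('pics/top0_raw.png')
x=cv2.resize(a[150:240,115:255],None,fx=5,fy=5,interpolation=cv2.INTER_CUBIC)
cv2.imwrite('pics/c1.png',x)
y=cv2.resize(a[125:230,270:420],None,fx=5,fy=5,interpolation=cv2.INTER_CUBIC)
cv2.imwrite('pics/c2.png',y)
```

```text
(no output)
```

View pics/c1.png

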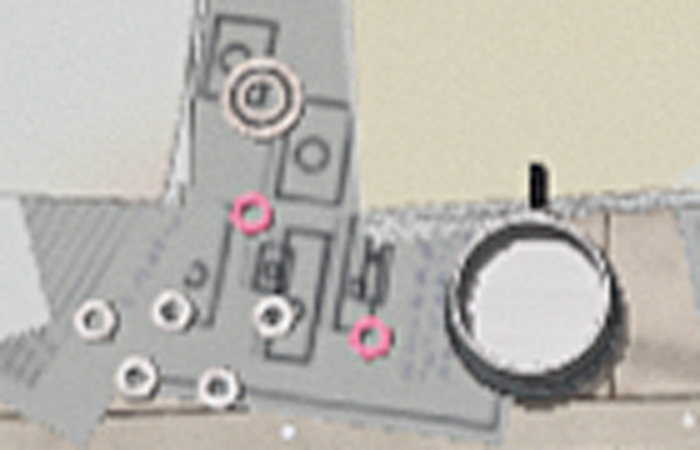

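View pics/c2.png

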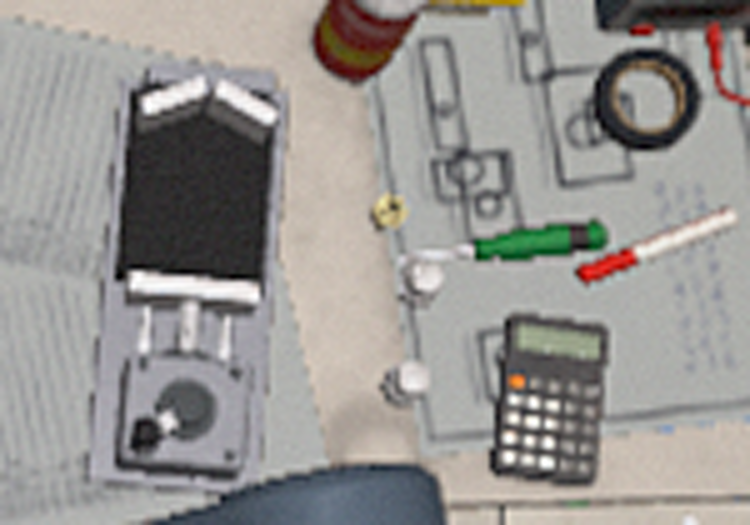

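Run:
```python
from h import *
a=cv2.imread('pics/top0_raw.png')
def f(x,y,o,z): return ray("top",(x+.5)/5-.5+o[0],(y+.5)/5-.5+o[1],z)
hsv=cv2.cvtColor(a,cv2.COLOR_BGR2HSV)
print("nuts",[f(x,y,(115,150),.018)[:2].round(3).tolist() for x,y in[(96,319),(173,311),(273,316),(137,377),(218,387),(251,214),(371,338)]])
A=(115,150);B=(270,125)
print("pot rim L,R,T", [f(x,y,A,.135)[:2].round(4).tolist() for x,y in[(450,300),(616,300),(532,212)]])
print("handle tip/base",[f(x,y,A,.133)[:2].round(4).tolist() for x,y in[(538,163),(538,210)]])
print("jaw front corners",[f(x,y,B,.08)[:2].round(4).tolist() for x,y in[(131,271),(264,279),(127,291),(260,299)]])
print("V tips",[f(x,y,B,.08)[:2].round(4).tolist() for x,y in[(137,97),(276,105),(208,88)]])
print("gearbox top",[f(x,y,B,.085)[:2].round(4).tolist() for x,y in[(122,355),(255,363),(115,467),(243,475)]])
print("disc,knob",f(187,408,B,.088)[:2],f(147,430,B,.143)[:2])
# mat
g=cv2.cvtColor(a,cv2.COLOR_BGR2GRAY);m=np.zeros_like(g);s=g[140:185,290:328];m[140:185,290:328]=(s<60)*255
n,l,st,c=cv2.connectedComponentsWithStats(m);i=1+np.argmax(st[1:,4]);r=cv2.minAreaRect(np.argwhere(l==i)[:,::-1].astype(np.float32));b=cv2.boxPoints(r)
print("mat",[ray("top",*p,.03)[:2].round(4).tolist() for p in b])
# side view
b=cv2.imread('pics/side0_raw.png');cv2.imwrite('pics/s1.png',cv2.resize(b[160:320,195:310],None,fx=5,fy=5,interpolation=cv2.INTER_CUBIC)[:,:])
cv2.imwrite('pics/s1.png',cv2.resize(b[165:315,200:305],None,fx=4,fy=4,interpolation=cv2.INTER_CUBIC))
```

```text
nuts [[0.441, 0.351], [0.445, 0.294], [0.439, 0.219], [0.397, 0.32], [0.387, 0.26], [0.517, 0.236], [0.421, 0.146]]
pot rim L,R,T [[0.4296, 0.0756], [0.4262, -0.0407], [0.4907, 0.017]]
handle tip/base [[0.5262, 0.0123], [0.4924, 0.0129]]
jaw front corners [[0.5421, -0.2539], [0.5333, -0.3507], [0.5273, -0.2503], [0.5185, -0.347]]
V tips [[0.6736, -0.2642], [0.6644, -0.3668], [0.679, -0.3171]]
gearbox top [[0.4791, -0.2441], [0.4704, -0.34], [0.3975, -0.2354], [0.389, -0.327]]
disc,knob [ 0.43840209 -0.28887439] [ 0.41521315 -0.25396641]
mat [[0.5485, -0.2473], [0.6885, -0.2633], [0.6772, -0.3721], [0.5374, -0.3547]]
```

View pics/s1.png

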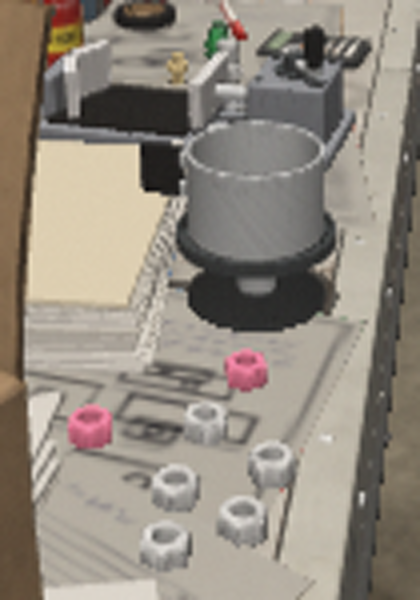

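Run:
```python
from h import *
def s(x,y,z): return ray("side",(x+.5)/4-.5+200,(y+.5)/4-.5+165,z)[:2].round(4)
print("rim L R",s(181,152,.135),s(328,152,.135),"rim near/far",s(254,181,.135),s(254,121,.135))
print("knob top",s(316,28,.143),s(313,45,.123),"axis hub?",s(295,72,.1))
print("nuts",[s(*p,.018).tolist() for p in[(167,535),(176,478),(206,412),(243,510),(272,454)]])
a=cv2.imread('pics/top0_raw.png');g=cv2.cvtColor(a,cv2.COLOR_BGR2GRAY)
m=np.zeros_like(g);m[180:193,217:228]=(g[180:193,217:228]<70)*255
p=np.argwhere(m)[:,::-1].astype(np.float32);print(p.mean(0),p.min(0),p.max(0))
w=np.array([ray("top",*q,.133)[:2] for q in p]);c=w.mean(0);_,_,v=np.linalg.svd(w-c);print("handle c",c,v[0],w.min(0),w.max(0))
```

```text
rim L R [0.4885 0.0377] [0.3728 0.0224] rim near/far [0.4229 0.0836] [ 0.4403 -0.0328]
knob top [ 0.4122 -0.2521] [ 0.4157 -0.2587] axis hub? [ 0.4314 -0.2427]
nuts [[0.438, 0.3547], [0.4437, 0.2977], [0.4377, 0.2206], [0.3951, 0.3237], [0.3849, 0.2625]]
[221.92 187.  ] [221. 183.] [223. 191.]
handle c [0.50894342 0.01359029] [-0.99986075  0.01668791] [0.4945315  0.00957212] [0.52347013 0.01709866]
```

Emit:
play_rows --rows "0.117 0 0 0 0 0 0;0.118 0 0 0 0 0 0;0.117 0 0 0 0 0 0;0 0 0 0 14.3 -31.5 0;0 0 0 0 14.3 -31.5 0;0 0 0 0 14.3 -31.5 0;0 0 0 0 14.3 -31.5 0;0 0 0 0 14.3 -31.5 0"

```text
time: 0.77
position: [0.2605, -0.4441, 0.2221]
tool_rot: [0.515, 0.485, -0.515, 0.484]
ft_force: [1.0, -0.1, -0.2]
grip_width: 0.087
```

Emit:
play_rows --rows "0 0 0 0 15.4 -33.9 0;0 0 0 0 15.4 -33.9 0;0 0 0 0 15.4 -33.9 0;0 0 0 0 15.4 -33.9 0;0 0 0 0 15.4 -33.9 0;0 0 0 0 15.4 -33.9 0;0 0 0 0 15.4 -33.9 0;0 0 0 0 15.4 -33.9 0"

```text
time: 1.43
position: [0.4001, -0.1809, 0.2224]
tool_rot: [-0.515, -0.485, 0.515, -0.484]
ft_force: [0.2, -0.4, 0.4]
grip_width: 0.0872
```

Emit:
play_rows --rows "0 0 0 0 15.4 -33.9 0;0 0 0 0 15.4 -33.9 0;0 0 0 0 15.4 -33.9 0;0 0 0 0 15.4 -33.9 0;0 0 0 0 15.4 -33.9 0;0 0 0 0 15.4 -33.9 0;0 0 0 0 0 0 0"

```text
time: 2.02
position: [0.5069, 0.0198, 0.2226]
tool_rot: [0.515, 0.486, -0.512, 0.486]
ft_force: [0.5, 0.8, -0.6]
grip_width: 0.087
```

```bash
cat >> h.py <<'E'
def st():
    o=readout.get_obs();M=R.from_quat(o["tool_rot"]).as_matrix()
    print("t",round(o["time"],2),"p",o["position"].round(4),"zang",round(np.degrees(np.arctan2(M[1,2],M[0,2])),1),"down",M[:,0].round(3),"F",np.round(o["ft_force"],1),"w",round(o["grip_width"],4),"q",o["q"].round(2))
    return o["position"],M
def to(*tg):
    p,M=st();
    for t in tg: print("tool d mm",((M.T@(np.array(t)-p))*1e3).round(1))
E
python3 - <<'E'
from h import *
to([.504,.015,.222],[.504,.015,.095])
snap("side","s2",(215,130,305,230),6)
E
```

```text
t 2.02 p [0.5069 0.0198 0.2226] zang -93.2 down [ 0.003  0.002 -1.   ] F [ 0.5  0.8 -0.6] w 0.087 q [-0.18  0.37  1.73  0.    1.04  1.44]
tool d mm [ 0.6 -2.7  5. ]
tool d mm [127.6  -3.    5.3]
```

View pics/s2.png

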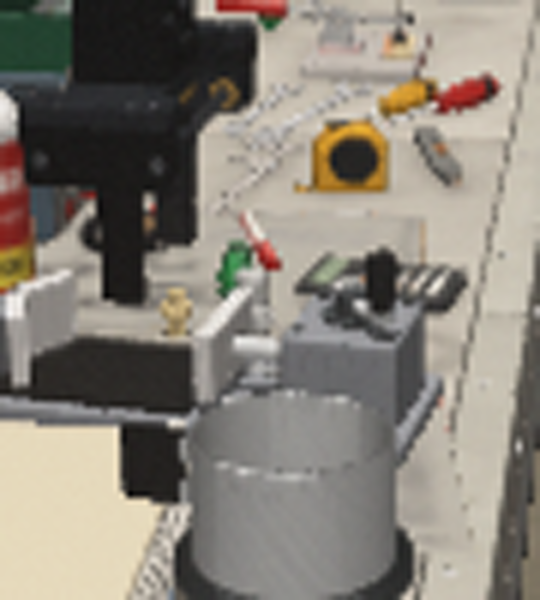

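Emit:
play_rows --rows "0 0 0 22 -1.5 3 0;0 0 0 22 -1.5 2 0;0 0 0 22 0 0 0.5;0 0 0 22 0 0 0.6;0 0 0 22 0 0 0.6;0 0 0 18 0 0 0.6;0 0 0 0 0 0 0.7;0 0 0 0 0 0 0.7"

```text
time: 2.73
position: [0.4999, 0.009, 0.0939]
tool_rot: [-0.515, -0.485, 0.516, -0.483]
ft_force: [0.7, 0.8, 0.2]
grip_width: 0.055
```

Emit:
play_rows --rows "0 0 0 0 0 0 1;0 0 0 0 0 0 1;0 0 0 0 0 0 1;0 0 0 0 0 0 1;0 0 0 0 0 0 1;0 0 0 0 0 0 1" --squeeze 50

```text
time: 3.23
position: [0.5016, 0.01, 0.0951]
tool_rot: [0.516, 0.484, -0.515, 0.485]
ft_force: [0.6, 0.2, 0.9]
grip_width: 0.0147
```

Emit:
play_rows --rows "0 0 0 0 0 0 1;0 0 0 0 0 0 1;0 0 0 0 0 0 1;0 0 0 0 0 0 1"

```text
time: 3.57
position: [0.5009, 0.0108, 0.095]
tool_rot: [0.516, 0.484, -0.515, 0.483]
ft_force: [-0.3, 4.5, 5.0]
grip_width: 0.0108
```

Emit:
play_rows --rows "0 0 0 -8 0 0 1;0 0 0 -12 0 0 1;0 0 0 -15 0 0 1;0 0 0 -15 0 0 1;0 0 0 -10 0 0 1;0 0 0 0 0 0 1;0 0 0 0 0 0 1"

```text
time: 4.15
position: [0.5013, 0.0095, 0.1547]
tool_rot: [0.515, 0.484, -0.515, 0.485]
ft_force: [-0.3, 0.2, -1.9]
grip_width: 0.0104
```

Run:
```python
from h import *
st()
snap("side","s3",(215,130,305,230),6)
```

```text
t 4.15 p [0.5013 0.0095 0.1547] zang -93.5 down [ 0.001 -0.001 -1.   ] F [-0.3  0.2 -1.9] w 0.0104 q [-0.2   0.46  1.81 -0.    0.87  1.43]
```

View pics/s3.png

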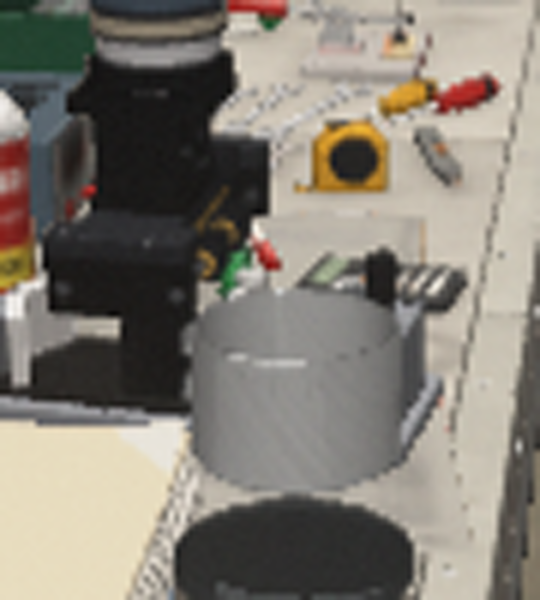

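Run:
```python
from h import *
def s(x,y,z): return ray("side",(x+.5)/6-.5+215,(y+.5)/6-.5+130,z)[:2].round(4)
print(s(190,325,.195),s(402,325,.195),s(296,365,.195),s(296,287,.195))
a=imaging.camera("top");cv2.imwrite('pics/t3.png',cv2.resize(a[160:235,180:270],None,fx=6,fy=6,interpolation=cv2.INTER_CUBIC))
```

```text
[0.4848 0.0257] [0.3746 0.0119] [0.4215 0.0739] [ 0.438  -0.0388]
```

View pics/t3.png

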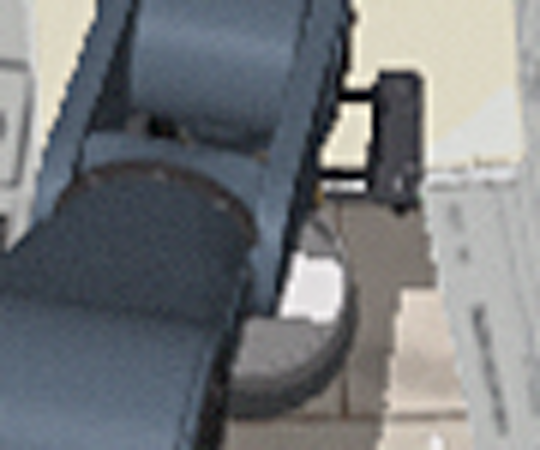

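Emit:
play_rows --rows "-0.09 0 0 0 0 0 1;-0.12 0 0 0 0 0 1;-0.12 0 0 0 0 0 1;-0.12 0 0 0 0 0 1;-0.12 0 0 0 0 0 1;-0.12 0 0 0 0 0 1;-0.12 0 0 0 0 0 1;-0.12 0 0 0 0 0 1"

```text
time: 4.92
position: [0.5002, 0.0099, 0.1533]
tool_rot: [0.241, 0.666, -0.241, 0.664]
ft_force: [0.4, -0.0, -2.5]
grip_width: 0.011
```

Emit:
play_rows --rows "-0.12 0 0 0 0 0 1;-0.12 0 0 0 0 0 1;-0.12 0 0 0 0 0 1;-0.12 0 0 0 0 0 1;-0.117 0 0 0 0 0 1;0 0 0 0 0 0 1;0 0 0 0 0 0 1"

```text
time: 5.5
position: [0.5003, 0.01, 0.1536]
tool_rot: [0.038, 0.707, -0.038, 0.705]
ft_force: [0.1, -0.0, -2.5]
grip_width: 0.0106
```

Run:
```python
from h import *
to([.6115,-.2356,.155])
```

```text
t 5.5 p [0.5003 0.01   0.1536] zang -6.2 down [-0.002  0.001 -1.   ] F [ 0.1 -0.  -2.5] w 0.0106 q [-0.2   0.47  1.81  0.    0.87 -0.1 ]
tool d mm [  -1.8 -232.1  137. ]
```

Emit:
play_rows --rows "0 0 0 0 -10 6 1;0 0 0 0 -20 12 1;0 0 0 0 -22 13 1;0 0 0 0 -24 14 1;0 0 0 0 -24 14 1;0 0 0 0 -24 14 1;0 0 0 0 -24 14 1;0 0 0 0 -24 14 1"

```text
time: 6.17
position: [0.5838, -0.174, 0.1541]
tool_rot: [0.038, 0.706, -0.038, 0.706]
ft_force: [0.8, -0.3, -2.8]
grip_width: 0.0107
```

Emit:
play_rows --rows "0 0 0 0 -22 13 1;0 0 0 0 -20 12 1;0 0 0 0 -12 7 1;0 0 0 0 -6 4 1;0 0 0 0 0 0 1;0 0 0 0 0 0 1;0 0 0 0 0 0 1"

```text
time: 6.75
position: [0.6115, -0.2354, 0.154]
tool_rot: [0.037, 0.707, -0.037, 0.705]
ft_force: [-3.8, -2.4, -3.0]
grip_width: 0.0107
```

Run:
```python
from h import *
to([.6115,-.2356,.155])
a=snap("side","s4",(200,130,290,210),4);b=imaging.camera("top")
cv2.imwrite('pics/s4.png',np.hstack([cv2.resize(a,(405,360),interpolation=cv2.INTER_CUBIC),cv2.resize(b[125:215,280:365],(340,360),interpolation=cv2.INTER_CUBIC)]))
```

```text
t 6.75 p [ 0.6115 -0.2354  0.154 ] zang -6.0 down [-0.003 -0.001 -1.   ] F [-3.8 -2.4 -3. ] w 0.0107 q [-0.54  0.65  1.41 -0.    1.09 -0.43]
tool d mm [-1.  -0.2  0. ]
```

View pics/s4.png

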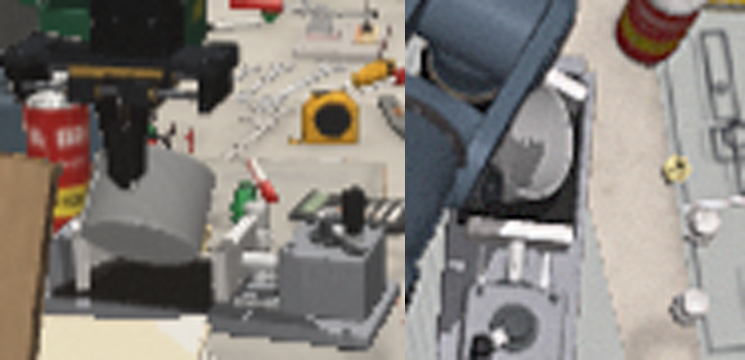

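Emit:
play_rows --rows "0 0 0 0 0 0 1;0 0 0 0 0 0 1;0 0 0 0 0 0 1"

```text
time: 7.1
position: [0.6117, -0.2349, 0.1544]
tool_rot: [0.037, 0.707, -0.037, 0.705]
ft_force: [-4.8, -3.5, -1.8]
grip_width: 0.0103
```

Run:
```python
from h import *
st()
a=snap("side","s5",(203,145,270,215),6);b=imaging.camera("top")
cv2.imwrite('pics/s5.png',np.hstack([cv2.resize(a,(480,500),interpolation=cv2.INTER_CUBIC),cv2.resize(b[135:215,290:335],(282,500),interpolation=cv2.INTER_CUBIC)]))
```

```text
t 7.1 p [ 0.6117 -0.2349  0.1544] zang -6.0 down [-0.003 -0.001 -1.   ] F [-4.8 -3.5 -1.8] w 0.0103 q [-0.54  0.65  1.41 -0.    1.09 -0.43]
```

View pics/s5.png

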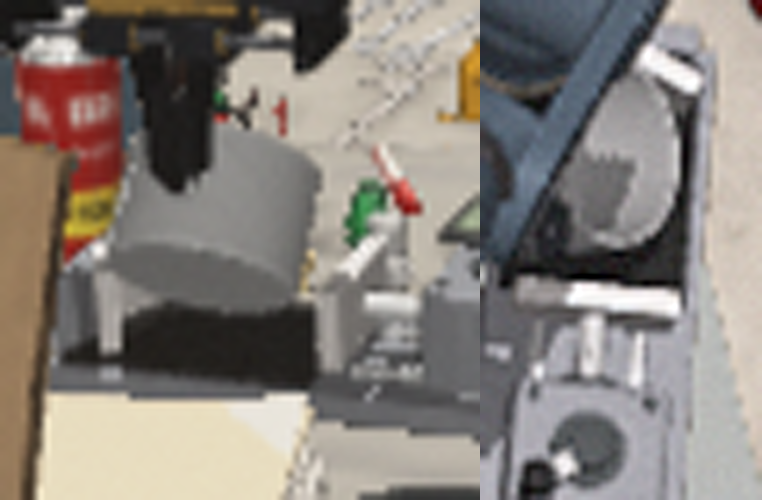

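Emit:
play_rows --rows "0 0 0 -12 0 -3 1;0 0 0 -15 0 -4 1;0 0 0 -8 0 0 1;0 0 0 0 0 0 1;0 0 0 0 0 0 1" --squeeze 58

```text
time: 7.62
position: [0.6074, -0.2345, 0.1916]
tool_rot: [0.036, 0.705, -0.037, 0.708]
ft_force: [0.0, -0.1, -2.4]
grip_width: 0.0101
```

Emit:
play_rows --rows "0 0 -0.08 0 0 0 1;0 0 -0.1 0 0 0 1;0 0 -0.1 0 0 0 1;0 0 -0.1 0 0 0 1;0 0 -0.1 0 0 0 1;0 0 -0.1 0 0 0 1;0 0 -0.06 0 0 0 1;0 0 0 0 0 0 1"

```text
time: 8.28
position: [0.6056, -0.2309, 0.1867]
tool_rot: [-0.188, 0.683, -0.255, 0.658]
ft_force: [-0.8, 0.3, -3.7]
grip_width: 0.011
```

Run:
```python
from h import *
st()
a=snap("side","s6",(203,125,270,215),6);b=imaging.camera("top")
cv2.imwrite('pics/s6.png',np.hstack([cv2.resize(a,(447,600),interpolation=cv2.INTER_CUBIC),cv2.resize(b[125:215,290:340],(333,600),interpolation=cv2.INTER_CUBIC)]))
```

```text
t 8.28 p [ 0.6056 -0.2309  0.1867] zang -5.8 down [-0.064 -0.592 -0.803] F [-0.8  0.3 -3.7] w 0.011 q [-0.26  0.65  1.51 -0.76  1.03  0.26]
```

View pics/s6.png

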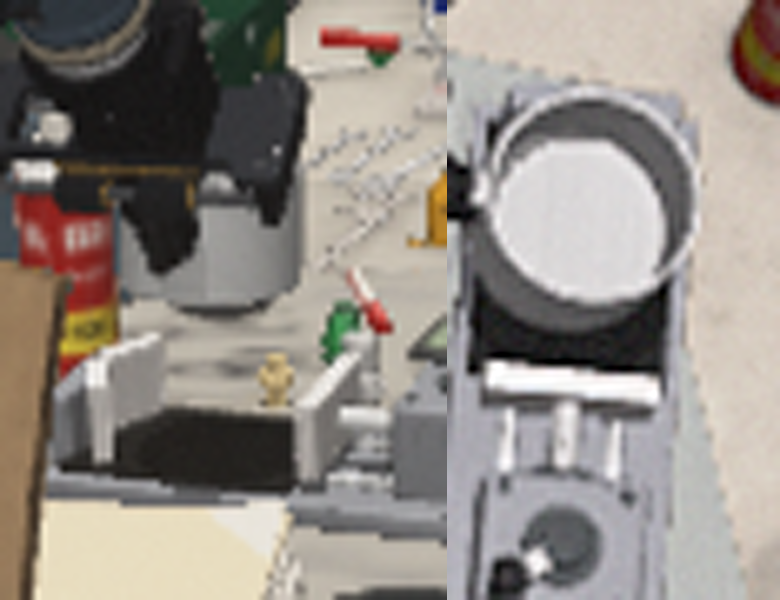

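Run:
```python
from h import *
def t(x,y,z): return ray("top",(x-447+.5)/6.667-.5+290,(y+.5)/6.667-.5+125,z)[:2].round(4)
print("rim",t(589,195,.223),t(478,195,.223),t(700,195,.223),t(589,85,.223),t(589,305,.223))
print("floor L,B",t(490,210,.153),t(665,220,.153),t(580,302,.153))
print("outer bottom B",t(580,331,.148))
print("jaw mid",t(572,372,.08), "V",)
def s(x,y,z): return ray("side",(x+.5)/6.667-.5+203,(y+.5)/6.667-.5+125,z).round(4)
print(s(205,312,.148),s(120,295,.148),s(302,290,.148))
```

```text
rim [ 0.5968 -0.2954] [ 0.5985 -0.239 ] [ 0.5952 -0.3519] [ 0.6549 -0.2984] [ 0.5395 -0.2925]
floor L,B [ 0.6087 -0.2515] [ 0.6005 -0.3439] [ 0.5573 -0.2967]
outer bottom B [ 0.5427 -0.2965]
jaw mid [ 0.5349 -0.2993] V
[ 0.5847 -0.2198  0.148 ] [ 0.6421 -0.2441  0.148 ] [ 0.5362 -0.266   0.148 ]
```

Run:
```python
from h import *
p,M=st()
for d in([5,-13,0],[0,0,-10],[0,0,-105]): print((M.T@np.array(d)).round(2))
```

```text
t 8.38 p [ 0.6063 -0.2334  0.1886] zang -6.0 down [-0.063 -0.592 -0.804] F [ 0.1  0.8 -1.8] w 0.0104 q [-0.26  0.64  1.51 -0.76  1.03  0.26]
[ 7.38 -9.98  6.32]
[8.04 5.95 0.01]
[84.39 62.48  0.11]
```

Emit:
play_rows --rows "0 0 0 3.7 -5 3.2 1;0 0 0 3.7 -5 3.1 1;0 0 0 8 6 0 1;0 0 0 16 12 0 1;0 0 0 16 12 0 1;0 0 0 16 12 0 1;0 0 0 12 9 0 1;0 0 0 8 6 0 1"

```text
time: 9.05
position: [0.61, -0.248, 0.0922]
tool_rot: [-0.186, 0.683, -0.257, 0.658]
ft_force: [0.0, -0.3, -2.9]
grip_width: 0.0105
```

Emit:
play_rows --rows "0 0 0 4 3 0 1;0 0 0 0 0 0 1;0 0 0 0 0 0 1"

```text
time: 9.3
position: [0.6114, -0.2478, 0.09]
tool_rot: [-0.187, 0.682, -0.258, 0.659]
ft_force: [-0.2, 0.5, -2.1]
grip_width: 0.0106
```

Emit:
play_rows --rows "0 0 0 2.4 1.8 0 1;0 0 0 2.4 1.8 0 1;0 0 0 0 0 0 1"

```text
time: 9.55
position: [0.6113, -0.2471, 0.0838]
tool_rot: [-0.187, 0.682, -0.257, 0.659]
ft_force: [0.3, 0.5, -1.9]
grip_width: 0.0105
```

Emit:
play_rows --rows "0 0 0 2.4 1.8 0 1;0 0 0 2.4 1.8 0 1;0 0 0 0 0 0 1"

```text
time: 9.8
position: [0.6117, -0.2475, 0.0792]
tool_rot: [-0.188, 0.681, -0.258, 0.658]
ft_force: [-0.6, 2.0, 2.8]
grip_width: 0.0107
```

Emit:
play_rows --rows "0 0 0 1.6 1.2 0 1;0 0 0 0 0 0 1" --squeeze 20

```text
time: 9.97
position: [0.612, -0.2469, 0.0764]
tool_rot: [-0.188, 0.681, -0.257, 0.659]
ft_force: [0.4, 4.4, 4.1]
grip_width: 0.0111
```

Emit:
play_rows --rows "0 0 0 1.6 1.2 0 1;0 0 0 0 0 0 1" --squeeze 8

```text
time: 10.13
position: [0.6116, -0.247, 0.0732]
tool_rot: [-0.187, 0.682, -0.257, 0.659]
ft_force: [0.7, 2.4, 0.8]
grip_width: 0.0111
```

Emit:
play_rows --rows "0 0 0 0.8 0.6 0 1;0 0 0 0 0 0 1" --squeeze 3

```text
time: 10.3
position: [0.6111, -0.2471, 0.072]
tool_rot: [-0.187, 0.682, -0.257, 0.659]
ft_force: [1.9, 1.4, 0.1]
grip_width: 0.0109
```

Emit:
play_rows --rows "0 0 0 0 0 0 0.8;0 0 0 0 0 0 0.65;0 0 0 0 0 0 0.65;0 0 0 0 0 0 0.65;0 0 0 0 0 0 0.65"

```text
time: 10.72
position: [0.611, -0.2475, 0.0727]
tool_rot: [-0.187, 0.682, -0.258, 0.659]
ft_force: [0.6, 0.3, 0.7]
grip_width: 0.0289
```

Run:
```python
from h import *
st()
a=snap("side","s7",(203,125,270,215),6);b=imaging.camera("top");cv2.imwrite('pics/t7_raw.png',b)
cv2.imwrite('pics/s7.png',np.hstack([cv2.resize(a,(447,600),interpolation=cv2.INTER_CUBIC),cv2.resize(b[125:215,290:340],(333,600),interpolation=cv2.INTER_CUBIC)]))
```

```text
t 10.72 p [ 0.611  -0.2475  0.0727] zang -6.0 down [-0.063 -0.594 -0.802] F [0.6 0.3 0.7] w 0.0289 q [-0.28  0.82  1.54 -0.88  0.87  0.44]
```

View pics/s7.png

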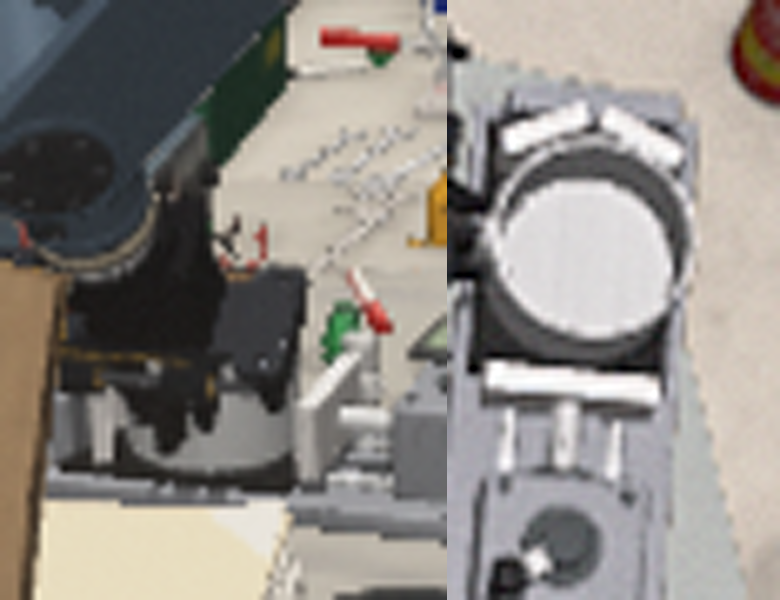

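Emit:
play_rows --rows "0 0 0 -15 0 0 0.5;0 0 0 -25 0 0 0.5;0 0 0 -30 0 0 0.5;0 0 0 -30 0 0 0.5;0 0 0 -30 0 0 0.5"

```text
time: 11.23
position: [0.6191, -0.1685, 0.1787]
tool_rot: [-0.187, 0.682, -0.257, 0.659]
ft_force: [0.2, 0.2, -0.3]
grip_width: 0.043
```

Emit:
play_rows --rows "0 0 0.1 0 0 0 0.5;0 0 0.1 0 0 0 0.5;0 0 0.1 0 0 0 0.5;0 0 0.1 0 0 0 0.5;0 0 0.1 0 0 0 0.5;0 0 0.1 0 0 0 0.5;0 0 0.04 0 0 0 0.5;0 0 0 0 0 0 0.5"

```text
time: 11.9
position: [0.6194, -0.172, 0.1782]
tool_rot: [0.038, 0.705, -0.038, 0.707]
ft_force: [-0.2, 0.6, 0.7]
grip_width: 0.0435
```

Run:
```python
from h import *
to([.414,-.2545,.18],[.414,-.2545,.109])
def t(b,x,y,z): return ray("top",(x-447+.5)/6.667-.5+290,(y+.5)/6.667-.5+125,z)[:2].round(4)
print("pot rim L,R,T",t(0,480,230,.105),t(0,695,245,.105),t(0,590,136,.105),"floor",t(0,495,260,.035),t(0,675,265,.035),t(0,580,340,.035))
snap("side","s8",(255,150,300,200),8)
```

```text
t 11.9 p [ 0.6194 -0.172   0.1782] zang -6.2 down [ 0.002 -0.    -1.   ] F [-0.2  0.6  0.7] w 0.0435 q [-0.44  0.6   1.43  0.    1.11 -0.34]
tool d mm [  -2.2 -104.  -195.4]
tool d mm [  68.8 -104.1 -195.5]
pot rim L,R,T [ 0.6101 -0.2502] [ 0.5982 -0.3667] [ 0.6613 -0.3127] floor [ 0.6102 -0.2644] [ 0.6043 -0.3659] [ 0.5625 -0.3101]
```

Emit:
play_rows --rows "0 0 0 0 -14.8 -27.9 0.5;0 0 0 0 -14.8 -27.9 0.5;0 0 0 0 -14.8 -27.9 0.5;0 0 0 0 -14.9 -27.9 0.5;0 0 0 0 -14.9 -27.9 0.5;0 0 0 0 -14.9 -28 0.5;0 0 0 0 -14.9 -28 0.5;0 0 0 0 0 0 0.5"

```text
time: 12.62
position: [0.4094, -0.2517, 0.1768]
tool_rot: [0.038, 0.708, -0.037, 0.704]
ft_force: [0.6, 0.8, 0.5]
grip_width: 0.0437
```

Emit:
play_rows --rows "0 0 0 0 0 0 0.5;0 0 0 0 0 0 0.5"

```text
time: 12.78
position: [0.4148, -0.2524, 0.1773]
tool_rot: [0.036, 0.706, -0.037, 0.707]
ft_force: [0.8, 0.2, -0.4]
grip_width: 0.0432
```

Run:
```python
from h import *
to([.414,-.2545,.18],[.414,-.2545,.109])
a=snap("side","s8",(245,140,300,200),8);cv2.imwrite('pics/s8.png',cv2.resize(a,(550,600),interpolation=cv2.INTER_CUBIC))
print(proj("side",[.414,-.2545,.143]))
```

```text
t 12.78 p [ 0.4148 -0.2524  0.1773] zang -6.0 down [ 0.001 -0.001 -1.   ] F [ 0.8  0.2 -0.4] w 0.0432 q [-0.78  0.41  1.82  0.    0.91 -0.67]
tool d mm [-2.7 -2.2 -0.6]
tool d mm [68.3 -2.1 -0.7]
[278.22213472 171.40530387]
```

View pics/s8.png

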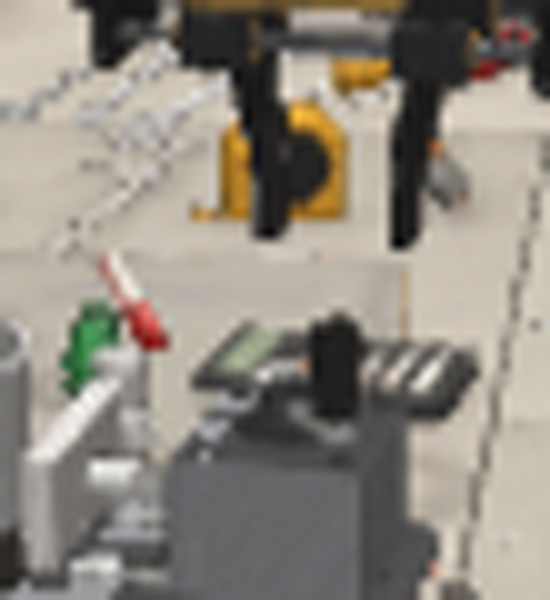

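Emit:
play_rows --rows "0 0 0 15 -1 -0.5 0.5;0 0 0 15 -1 0 0.5;0 0 0 14 0 0 0.5;0 0 0 14 0 0 0.5;0 0 0 10 0 0 0.5;0 0 0 0 0 0 0.5"

```text
time: 13.33
position: [0.4136, -0.2533, 0.1071]
tool_rot: [0.037, 0.707, -0.035, 0.705]
ft_force: [-0.2, 0.2, -0.3]
grip_width: 0.0435
```

Emit:
play_rows --rows "0 0 0 0 0 0 1;0 0 0 0 0 0 1;0 0 0 0 0 0 1;0 0 0 0 0 0 1;0 0 0 0 0 0 1;0 0 0 0 0 0 1" --squeeze 25

```text
time: 13.83
position: [0.4145, -0.2555, 0.1096]
tool_rot: [0.037, 0.705, -0.038, 0.707]
ft_force: [3.5, 0.6, 1.0]
grip_width: 0.0201
```

Run:
```python
from h import *
st()
```

```text
t 13.83 p [ 0.4145 -0.2555  0.1096] zang -6.1 down [ 0.003 -0.002 -1.   ] F [3.5 0.6 1. ] w 0.0201 q [-0.78  0.53  1.88  0.    0.73 -0.68]
```

Run:
```python
import numpy as np
t=.88+.2*np.arange(41);z=-40*np.cos(t);y=40*np.sin(t)
for i in range(40): print(round(t[i+1],2),"%.1f %.1f"%(y[i+1]-y[i],z[i+1]-z[i]),end=' | ' if i%8<7 else '\n')
```

```text
1.08 4.4 6.6 | 1.28 3.0 7.4 | 1.48 1.5 7.8 | 1.68 -0.1 8.0 | 1.88 -1.7 7.8 | 2.08 -3.2 7.3 | 2.28 -4.6 6.5 | 2.48 -5.8 5.5
2.68 -6.8 4.3 | 2.88 -7.5 2.8 | 3.08 -7.9 1.3 | 3.28 -8.0 -0.3 | 3.48 -7.8 -1.9 | 3.68 -7.2 -3.4 | 3.88 -6.4 -4.8 | 4.08 -5.3 -5.9
4.28 -4.1 -6.9 | 4.48 -2.6 -7.5 | 4.68 -1.1 -7.9 | 4.88 0.5 -8.0 | 5.08 2.1 -7.7 | 5.28 3.6 -7.1 | 5.48 4.9 -6.3 | 5.68 6.1 -5.2
5.88 7.0 -3.9 | 6.08 7.6 -2.4 | 6.28 7.9 -0.8 | 6.48 7.9 0.8 | 6.68 7.6 2.3 | 6.88 7.0 3.8 | 7.08 6.1 5.1 | 7.28 5.0 6.2
7.48 3.6 7.1 | 7.68 2.2 7.7 | 7.88 0.6 8.0 | 8.08 -1.0 7.9 | 8.28 -2.6 7.6 | 8.48 -4.0 6.9 | 8.68 -5.3 6.0 | 8.88 -6.4 4.8
```

Emit:
play_rows --rows "0 0 0 0 4.4 6.6 1;0 0 0 0 3 7.4 1;0 0 0 0 1.5 7.8 1;0 0 0 0 -0.1 8 1" --squeeze 30

```text
time: 14.17
position: [0.4433, -0.2486, 0.1094]
tool_rot: [0.037, 0.707, -0.037, 0.705]
ft_force: [-4.7, -2.1, 6.6]
grip_width: 0.0197
```

Emit:
play_rows --rows "0 0 0 0 -1.7 7.8 1;0 0 0 0 -3.2 7.3 1;0 0 0 0 -4.6 6.5 1;0 0 0 0 -5.8 5.5 1"

```text
time: 14.5
position: [0.4692, -0.2644, 0.1095]
tool_rot: [0.039, 0.707, -0.036, 0.705]
ft_force: [-1.1, 5.4, 9.3]
grip_width: 0.0196
```

Run:
```python
from h import *
p,M=st();print("F tool",(M.T@readout.get_obs()["ft_force"]).round(1)); d=M.T@(p-np.array([.437,-.288,.109]));print("rel axis y,z",(d*1e3).round(1),np.hypot(d[1],d[2]))
```

```text
t 14.5 p [ 0.4692 -0.2644  0.1095] zang -6.0 down [-0.002  0.005 -1.   ] F [-1.1  5.4  9.3] w 0.0196 q [-0.72  0.58  1.75  0.    0.82 -0.62]
F tool [-9.3  5.3 -1.6]
rel axis y,z [-0.4 26.8 29.6] 0.03992584722451006
```

Emit:
play_rows --rows "0 0 0 0 -6.8 4.3 1;0 0 0 0 -7.5 2.8 1;0 0 0 0 -7.9 1.3 1;0 0 0 0 -8 -0.3 1;0 0 0 0 -7.8 -1.9 1;0 0 0 0 -7.2 -3.4 1"

```text
time: 15.0
position: [0.4698, -0.3119, 0.1096]
tool_rot: [0.037, 0.705, -0.037, 0.708]
ft_force: [3.7, 3.5, 5.1]
grip_width: 0.02
```

Emit:
play_rows --rows "0 0 0 0 -6.4 -4.8 1;0 0 0 0 -5.3 -5.9 1;0 0 0 0 -4.1 -6.9 1;0 0 0 0 -2.6 -7.5 1;0 0 0 0 -1.1 -7.9 1;0 0 0 0 0.5 -8 1"

```text
time: 15.5
position: [0.4252, -0.327, 0.1094]
tool_rot: [0.038, 0.705, -0.038, 0.707]
ft_force: [5.9, 3.4, 5.6]
grip_width: 0.0198
```

```bash
cat > c.py <<'E'
from h import *
p,M=st();print("F tool",(M.T@readout.get_obs()["ft_force"]).round(1)); d=M.T@(p-np.array([.437,-.288,.109]));print("rel axis y,z",(d*1e3).round(1),np.hypot(d[1],d[2]),"theta",np.arctan2(d[1],-d[2])%6.283)
E
python3 c.py
```

```text
t 15.5 p [ 0.4252 -0.327   0.1094] zang -6.1 down [ 0.003  0.    -1.   ] F [5.9 3.4 5.6] w 0.0198 q [-0.87  0.57  1.76  0.    0.81 -0.76]
F tool [-5.6  4.   5.5]
rel axis y,z [ -0.4 -40.1  -7.6] 0.04077300342127011 theta 4.89994312642481
```

Emit:
play_rows --rows "0 0 0 0 2.1 -7.7 1;0 0 0 0 3.6 -7.1 1;0 0 0 0 4.9 -6.3 1;0 0 0 0 6.1 -5.2 1;0 0 0 0 7 -3.9 1;0 0 0 0 7.6 -2.4 1"

```text
time: 16.0
position: [0.3976, -0.295, 0.1096]
tool_rot: [0.035, 0.704, -0.039, 0.708]
ft_force: [7.1, -3.6, -0.0]
grip_width: 0.0197
```

Emit:
play_rows --rows "0 0 0 0 7.9 -0.8 1;0 0 0 0 0 0 1"

```text
time: 16.17
position: [0.3972, -0.2858, 0.1095]
tool_rot: [0.036, 0.704, -0.039, 0.708]
ft_force: [5.5, 0.4, 2.6]
grip_width: 0.0197
```

```bash
python3 c.py
```

```text
t 16.17 p [ 0.3972 -0.2858  0.1095] zang -6.0 down [ 0.004 -0.004 -1.   ] F [5.5 0.4 2.6] w 0.0197 q [-0.85  0.53  1.88  0.    0.73 -0.75]
F tool [-2.6  0.9  5.5]
rel axis y,z [ -0.7  -2.  -39.8] 0.039892211028265276 theta 6.232639653454593
```

Now tighten in small steps, watching the tangential force.

Emit:
play_rows --rows "0 0 0 0 7.9 0.8 1;0 0 0 0 0 0 1" --squeeze 40

```text
time: 16.33
position: [0.3985, -0.278, 0.1095]
tool_rot: [0.036, 0.705, -0.038, 0.707]
ft_force: [3.8, -2.4, 3.4]
grip_width: 0.0192
```

Emit:
play_rows --rows "0 0 0 0 7.6 2.3 1;0 0 0 0 0 0 1"

```text
time: 16.5
position: [0.4013, -0.2706, 0.1094]
tool_rot: [0.036, 0.705, -0.038, 0.707]
ft_force: [2.9, -2.8, 4.0]
grip_width: 0.0196
```

```bash
python3 c.py
```

```text
t 16.5 p [ 0.4013 -0.2706  0.1094] zang -6.0 down [ 0.003 -0.003 -1.   ] F [ 2.9 -2.8  4. ] w 0.0196 q [-0.82  0.52  1.89 -0.    0.72 -0.72]
F tool [-4.  -2.5  3.2]
rel axis y,z [ -0.6  13.6 -37.3] 0.039728232348118946 theta 0.3494871653797769
```

Emit:
play_rows --rows "0 0 0 0 3.6 1.7 1;0 0 0 0 0 0 1"

```text
time: 16.67
position: [0.403, -0.2674, 0.1094]
tool_rot: [0.036, 0.705, -0.038, 0.707]
ft_force: [2.9, -3.4, 4.9]
grip_width: 0.0195
```

```bash
python3 c.py
```

```text
t 16.67 p [ 0.403  -0.2674  0.1094] zang -6.0 down [ 0.002 -0.003 -1.   ] F [ 2.9 -3.4  4.9] w 0.0195 q [-0.82  0.52  1.89 -0.    0.72 -0.71]
F tool [-4.9 -3.1  3.2]
rel axis y,z [ -0.6  16.9 -35.9] 0.039719230967449025 theta 0.4402954015721315
```

Emit:
play_rows --rows "0 0 0 0 3.5 1.9 1;0 0 0 0 0 0 1"

```text
time: 16.83
position: [0.4048, -0.2647, 0.1094]
tool_rot: [0.035, 0.706, -0.038, 0.707]
ft_force: [0.7, -5.8, 6.4]
grip_width: 0.0194
```

Emit:
play_rows --rows "0 0 0 0 3.3 2.2 1;0 0 0 0 0 0 1"

```text
time: 17.0
position: [0.4067, -0.2624, 0.1095]
tool_rot: [0.034, 0.706, -0.038, 0.706]
ft_force: [-1.9, -8.2, 5.6]
grip_width: 0.0195
```

Emit:
play_rows --rows "0 0 0 0 3.1 2.6 1;0 0 0 0 0 0 1"

```text
time: 17.17
position: [0.4086, -0.2602, 0.1094]
tool_rot: [0.034, 0.707, -0.038, 0.705]
ft_force: [-6.1, -11.0, 5.8]
grip_width: 0.0192
```

```bash
python3 c.py
```

```text
t 17.17 p [ 0.4086 -0.2602  0.1094] zang -5.8 down [-0.003 -0.006 -1.   ] F [ -6.1 -11.    5.8] w 0.0192 q [-0.79  0.53  1.89 -0.01  0.73 -0.69]
F tool [ -5.7 -11.6  -5. ]
rel axis y,z [ -0.5  24.8 -31. ] 0.03970519613808129 theta 0.6733027159804313
```

Emit:
play_rows --rows "0 0 0 0 2.8 2.8 1;0 0 0 0 0 0 1;0 0 0 0 0 0 1"

```text
time: 17.42
position: [0.4105, -0.2583, 0.1094]
tool_rot: [0.033, 0.708, -0.038, 0.705]
ft_force: [-10.7, -14.4, 7.6]
grip_width: 0.0194
```

```bash
python3 c.py
```

```text
t 17.42 p [ 0.4105 -0.2583  0.1094] zang -5.8 down [-0.005 -0.006 -1.   ] F [-10.7 -14.4   7.6] w 0.0194 q [-0.79  0.53  1.88 -0.01  0.73 -0.68]
F tool [ -7.5 -15.5  -9.2]
rel axis y,z [ -0.5  26.9 -29.3] 0.03977110692104364 theta 0.7421426015960307
```

Emit:
play_rows --rows "0 0 0 0 -1 -1 1;0 0 0 0 0 0 0.5;0 0 0 0 0 0 0.5;0 0 0 0 0 0 0.5;0 0 0 0 0 0 0.5"

```text
time: 17.83
position: [0.4106, -0.254, 0.1081]
tool_rot: [0.038, 0.707, -0.036, 0.705]
ft_force: [1.0, 0.2, 0.4]
grip_width: 0.0378
```

Emit:
play_rows --rows "0 0 0 -15 0 0 0.5;0 0 0 -25 0 0 0.5;0 0 0 -30 0 0 0.5;0 0 0 -30 0 0 0.5;0 0 0 -20 0 0 0.4;0 0 0 0 0 0 0.4"

```text
time: 18.33
position: [0.4137, -0.2564, 0.2325]
tool_rot: [0.035, 0.704, -0.039, 0.708]
ft_force: [0.5, 0.0, 0.5]
grip_width: 0.0493
```

```bash
cat >> h.py <<'E'
def nuts(im=None):
    a=imaging.camera("top") if im is None else im
    g=a[195:240,125:210].astype(int);big=cv2.resize(a[195:240,125:210],None,fx=4,fy=4,interpolation=cv2.INTER_CUBIC).astype(int)
    m=((big.min(2)>185)&(big.max(2)-big.min(2)<40)).astype(np.uint8)
    n,l,s,c=cv2.connectedComponentsWithStats(m);out=[]
    for i in range(1,n):
        if s[i,4]<120: continue
        x,y,w,h=s[i,:4];u=(x+w/2)/4-.5+125;v=(y+h/2)/4-.5+195
        out.append((ray("top",u,v,.016)[:2].round(4).tolist(),s[i,4],w,h))
    return out
E
python3 - <<'E'
from h import *
st()
print(*nuts(cv2.imread('pics/top0_raw.png')),sep='\n')
a=imaging.camera("top");cv2.imwrite('pics/t9_raw.png',a);print(*nuts(a),sep='\n')
b=imaging.camera("side")
cv2.imwrite('pics/t9.png',np.hstack([cv2.resize(a[150:240,115:215],(440,396),interpolation=cv2.INTER_CUBIC),cv2.resize(a[125:215,290:370],(352,396),interpolation=cv2.INTER_CUBIC)]))
E
```

```text
t 18.33 p [ 0.4137 -0.2564  0.2325] zang -6.0 down [ 0.006 -0.005 -1.   ] F [0.5 0.  0.5] w 0.0493 q [-0.79  0.33  1.76  0.    1.04 -0.68]
([0.4984, 0.1255], np.int32(558), np.int32(57), np.int32(17))
([0.4469, 0.2967], np.int32(569), np.int32(32), np.int32(32))
([0.4399, 0.22], np.int32(565), np.int32(32), np.int32(32))
([0.442, 0.3541], np.int32(549), np.int32(33), np.int32(32))
([0.3988, 0.3228], np.int32(586), np.int32(33), np.int32(32))
([0.3876, 0.2613], np.int32(579), np.int32(33), np.int32(32))
([0.353, 0.2083], np.int32(131), np.int32(13), np.int32(13))
([0.4982, 0.1166], np.int32(527), np.int32(80), np.int32(17))
([0.4469, 0.2972], np.int32(613), np.int32(33), np.int32(34))
([0.44, 0.2204], np.int32(604), np.int32(33), np.int32(32))
([0.4415, 0.3541], np.int32(596), np.int32(33), np.int32(33))
([0.3992, 0.3223], np.int32(626), np.int32(34), np.int32(33))
([0.3876, 0.2613], np.int32(608), np.int32(33), np.int32(32))
```

View pics/t9.png

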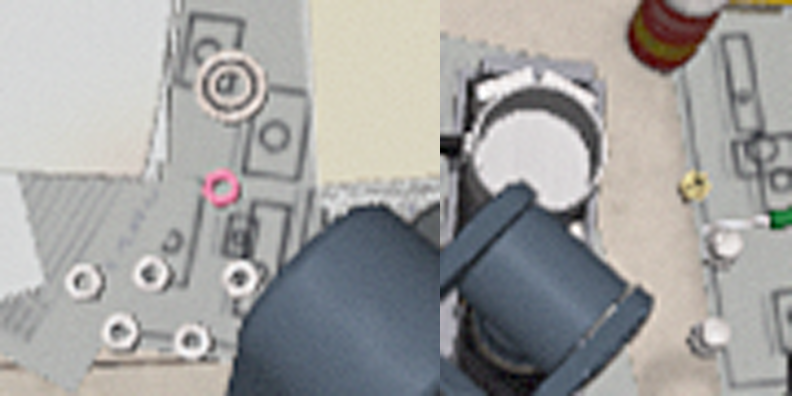

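Emit:
play_rows --rows "0 0 0 3 34 -1.7 0.42;0 0 0 3 34 -1.7 0.42;0 0 0 3 34 -1.7 0.42;0 0 0 3 34 -1.7 0.42;0 0 0 3 34 -1.7 0.42;0 0 0 3 34 -1.7 0.42;0 0 0 3 34 -1.7 0.42;0 0 0 3 34 -1.7 0.42"

```text
time: 19.1
position: [0.4248, 0.0187, 0.2029]
tool_rot: [0.038, 0.708, -0.037, 0.704]
ft_force: [0.5, 0.2, -0.0]
grip_width: 0.0505
```

Emit:
play_rows --rows "0 0 0 10 34 -1.7 0.42;0 0 0 20 34 -1.7 0.42;0 0 0 25 34 -1.7 0.42;0 0 0 25 34 -1.7 0.42;0 0 0 20 34 -1.7 0.42;0 0 0 0 34 -1.7 0.42;0 0 0 0 0 0 0.42;0 0 0 0 0 0 0.42"

```text
time: 19.77
position: [0.4357, 0.2208, 0.1034]
tool_rot: [0.035, 0.708, -0.036, 0.705]
ft_force: [-0.2, -0.3, 0.4]
grip_width: 0.0508
```

Run:
```python
from h import *
to([.440,.2204,.004])
b=imaging.camera("side");cv2.imwrite('pics/s10_raw.png',b);cv2.imwrite('pics/s10.png',cv2.resize(b[220:320,210:300],(540,600),interpolation=cv2.INTER_CUBIC))
```

```text
t 19.77 p [0.4357 0.2208 0.1034] zang -5.8 down [-0.005 -0.001 -1.   ] F [-0.2 -0.3  0.4] w 0.0508 q [ 0.24  0.54  1.88 -0.    0.73  0.34]
tool d mm [99.4  0.2  4.7]
```

Emit:
play_rows --rows "0 0 0 20 0 1.5 0.42;0 0 0 20 0 1.5 0.42;0 0 0 20 0 0 0.42;0 0 0 20 0 0 0.42;0 0 0 12 0 0 0.42;0 0 0 6 0 0 0.42;0 0 0 0 0 0 0.42"

```text
time: 20.4
position: [0.4398, 0.2177, 0.0064]
tool_rot: [0.037, 0.707, -0.038, 0.705]
ft_force: [0.5, -0.1, -0.9]
grip_width: 0.05
```

Emit:
play_rows --rows "0 0 0 0 0 0 1;0 0 0 0 0 0 1;0 0 0 0 0 0 1;0 0 0 0 0 0 1;0 0 0 0 0 0 1;0 0 0 0 0 0 1;0 0 0 0 0 0 1" --squeeze 40

```text
time: 20.98
position: [0.4412, 0.2193, 0.0083]
tool_rot: [0.037, 0.706, -0.037, 0.707]
ft_force: [-0.5, -0.2, 7.4]
grip_width: 0.0296
```

```bash
python3 -c "
from h import *
to([.615,-.309,.15])"
```

```text
t 20.98 p [0.4412 0.2193 0.0083] zang -6.0 down [ 0.001  0.    -1.   ] F [-0.5 -0.2  7.4] w 0.0296 q [ 0.23  0.73  1.91 -0.    0.5   0.34]
tool d mm [-141.6 -507.3  228.2]
```

Emit:
play_rows --rows "0 0 0 -12 0 0 1;0 0 0 -25 0 0 1;0 0 0 -30 0 0 1;0 0 0 -30 0 0 1;0 0 0 -25 -15 7 1;0 0 0 -20 -30 14 1;0 0 0 0 -33 15.7 1;0 0 0 0 -34 16.2 1"

```text
time: 21.65
position: [0.4828, 0.1018, 0.1513]
tool_rot: [0.036, 0.705, -0.036, 0.708]
ft_force: [0.9, 0.2, -0.9]
grip_width: 0.0293
```

Emit:
play_rows --rows "0 0 0 0 -34 16.2 1;0 0 0 0 -34 16.2 1;0 0 0 0 -34 16.2 1;0 0 0 0 -34 16.2 1;0 0 0 0 -34 16.2 1;0 0 0 0 -34 16.2 1;0 0 0 0 -34 16.2 1;0 0 0 0 -34 16.2 1"

```text
time: 22.32
position: [0.5822, -0.1833, 0.1494]
tool_rot: [0.037, 0.706, -0.037, 0.706]
ft_force: [0.6, 0.3, -1.9]
grip_width: 0.0297
```

Emit:
play_rows --rows "0 0 0 0 -34 16.2 1;0 0 0 0 -34 16.2 1;0 0 0 0 -28 13.2 1;0 0 0 0 0 0 1;0 0 0 0 0 0 1;0 0 0 0 0 0 1"

```text
time: 22.82
position: [0.6165, -0.281, 0.1487]
tool_rot: [0.038, 0.707, -0.037, 0.705]
ft_force: [0.1, 0.3, 0.0]
grip_width: 0.0296
```

```bash
python3 -c "
from h import *
to([.615,-.309,.15],[.615,-.309,.055]);print(nuts())
imaging.camera('top')
b=imaging.camera('side');cv2.imwrite('pics/s11_raw.png',b)"
```

```text
t 22.82 p [ 0.6165 -0.281   0.1487] zang -6.0 down [-0.002  0.002 -1.   ] F [0.1 0.3 0. ] w 0.0296 q [-0.59  0.68  1.35  0.    1.11 -0.49]
tool d mm [ -1.3 -28.    1.5]
tool d mm [ 93.7 -28.1   1.7]
[([0.4634, 0.1975], np.int32(245), np.int32(16), np.int32(35)), ([0.4469, 0.2972], np.int32(672), np.int32(35), np.int32(34)), ([0.4415, 0.3546], np.int32(642), np.int32(34), np.int32(33)), ([0.4231, 0.2083], np.int32(171), np.int32(21), np.int32(23)), ([0.3992, 0.3228], np.int32(686), np.int32(35), np.int32(33)), ([0.3885, 0.2613], np.int32(686), np.int32(37), np.int32(36)), ([0.3931, 0.1934], np.int32(151), np.int32(15), np.int32(24)), ([0.3826, 0.2989], np.int32(138), np.int32(20), np.int32(15)), ([0.3669, 0.2074], np.int32(125), np.int32(19), np.int32(11)), ([0.353, 0.2097], np.int32(141), np.int32(12), np.int32(15))]
```

Emit:
play_rows --rows "0 0 0 15 -1 -1 1;0 0 0 22 -1 -1 1;0 0 0 22 0 0 1;0 0 0 20 0 0 1;0 0 0 14 0 0 1;0 0 0 0 0 0 1"

```text
time: 23.47
position: [0.6142, -0.2824, 0.0538]
tool_rot: [0.037, 0.707, -0.036, 0.705]
ft_force: [0.2, 0.1, -0.8]
grip_width: 0.0298
```

Emit:
play_rows --rows "0 0 0 0 0 0 0.58;0 0 0 0 0 0 0.55;0 0 0 0 0 0 0.55;0 0 0 0 0 0 0.55"

```text
time: 23.8
position: [0.6154, -0.2841, 0.0579]
tool_rot: [0.037, 0.706, -0.037, 0.706]
ft_force: [-1.4, -1.1, 0.8]
grip_width: 0.0385
```

Emit:
play_rows --rows "0 0 0 -20 0 0 0.55;0 0 0 -30 0 0 0.55;0 0 0 -30 0 0 0.55;0 0 0 -25 20 -9.5 0.55;0 0 0 0 34 -16.2 0.5;0 0 0 0 34 -16.2 0.42;0 0 0 0 34 -16.2 0.42;0 0 0 0 34 -16.2 0.42"

```text
time: 24.47
position: [0.5575, -0.1196, 0.163]
tool_rot: [0.037, 0.705, -0.038, 0.707]
ft_force: [1.0, 0.2, 0.9]
grip_width: 0.0492
```

```bash
python3 -c "
from h import *
to([.388,.2613,.15]);print(nuts())
a=imaging.camera('top');cv2.imwrite('pics/t12_raw.png',a);cv2.imwrite('pics/t12.png',cv2.resize(a[125:215,290:370],(640,600)[:2],interpolation=cv2.INTER_CUBIC))"
```

```text
t 24.47 p [ 0.5575 -0.1196  0.163 ] zang -6.1 down [ 0.003 -0.001 -1.   ] F [1.  0.2 0.9] w 0.0492 q [-0.41  0.53  1.63  0.    0.98 -0.3 ]
tool d mm [  12.3  360.8 -208.9]
[([0.442, 0.3541], np.int32(612), np.int32(33), np.int32(32)), ([0.3992, 0.3233], np.int32(647), np.int32(32), np.int32(33))]
```

```bash
cat >> h.py <<'E'
def snuts(im=None):
    a=imaging.camera("side") if im is None else im
    x0,y0=212,225
    big=cv2.resize(a[y0:325,x0:300],None,fx=4,fy=4,interpolation=cv2.INTER_CUBIC).astype(int)
    m=((big.min(2)>170)&(big.max(2)-big.min(2)<22)).astype(np.uint8)
    n,l,s,c=cv2.connectedComponentsWithStats(m);out=[]
    for i in range(1,n):
        if 200<s[i,4]<2500:
            x,y,w,h=s[i,:4];out.append((ray("side",(x+w/2)/4-.5+x0,(y+h/2)/4-.5+y0,.009)[:2].round(4).tolist(),int(s[i,4]),int(w),int(h)))
    return out
E
python3 -c "
from h import *
print(*snuts(cv2.imread('pics/side0_raw.png')),sep='\n');print()
print(*snuts(),sep='\n')"
```

```text
([0.3481, 0.0084], 1495, 48, 71)
([0.5372, 0.114], 1798, 117, 73)
([0.5323, 0.0941], 402, 35, 18)
([0.3382, 0.1011], 278, 22, 44)
([0.5516, 0.2151], 204, 11, 27)
([0.4401, 0.2145], 602, 42, 34)
([0.3871, 0.252], 693, 41, 34)
([0.4475, 0.2872], 723, 43, 33)
([0.3977, 0.3139], 814, 46, 34)
([0.4428, 0.3466], 950, 48, 38)
([0.3498, 0.4131], 642, 63, 22)

([0.5536, 0.0684], 2031, 105, 58)
([0.5501, 0.2123], 252, 17, 33)
([0.5365, 0.2071], 338, 27, 28)
([0.5125, 0.2029], 264, 24, 19)
([0.476, 0.2098], 407, 56, 16)
([0.421, 0.2228], 324, 27, 18)
([0.5327, 0.2713], 429, 19, 44)
```

```bash
python3 -c "
from h import *
a=cv2.imread('pics/side0_raw.png').astype(int);b=imaging.camera('side').astype(int)
for p in([.4415,.354],[.447,.297],[.399,.3225],[.388,.2613],[.44,.22]):
    u,v=proj('side',p+[.009]).astype(int);print(p,u,v,a[v-5:v+6,u-6:u+7].mean((0,1)).round(),b[v-5:v+6,u-6:u+7].mean((0,1)).round(),np.abs(a-b)[v-5:v+6,u-6:u+7].mean().round(1))
"
```

```text
[0.4415, 0.354] 240 300 [164. 170. 174.] [178. 184. 188.] 13.9
[0.447, 0.297] 242 286 [155. 161. 165.] [168. 174. 178.] 13.5
[0.399, 0.3225] 258 294 [160. 167. 171.] [174. 181. 185.] 13.9
[0.388, 0.2613] 266 280 [156. 162. 167.] [170. 176. 180.] 13.8
[0.44, 0.22] 250 270 [151. 156. 161.] [139. 148. 154.] 28.9
```

Emit:
play_rows --rows "0 0 0 0 33 -19 0.42;0 0 0 0 33 -19 0.42;0 0 0 0 33 -19 0.42;0 0 0 0 33 -19 0.42;0 0 0 0 33 -19 0.42;0 0 0 0 33 -19 0.42;0 0 0 0 33 -19 0.42;0 0 0 0 33 -19 0.42"

```text
time: 25.33
position: [0.4357, 0.1583, 0.1622]
tool_rot: [0.038, 0.705, -0.038, 0.707]
ft_force: [-0.3, -0.7, 0.2]
grip_width: 0.0505
```

Emit:
play_rows --rows "0 0 0 10 33 -19 0.42;0 0 0 20 33 -19 0.42;0 0 0 20 31 -19 0.42;0 0 0 15 0 0 0.42;0 0 0 10 0 0 0.42;0 0 0 0 0 0 0.42;0 0 0 0 0 0 0.42"

```text
time: 25.92
position: [0.3898, 0.2589, 0.0871]
tool_rot: [0.038, 0.706, -0.037, 0.706]
ft_force: [0.8, -1.5, -0.4]
grip_width: 0.0504
```

```bash
cat >> h.py <<'E'
def chk(P):
    a=cv2.imread('pics/side0_raw.png').astype(int);b=imaging.camera('side').astype(int)
    for p in P:
        u,v=proj('side',list(p)+[.009]).astype(int);d=(b-a)[v-5:v+6,u-6:u+7];print(p,d.mean().round(1),d.std().round(1))
E
python3 -c "
from h import *
to([.388,.2613,.006]);chk([[.4415,.354],[.447,.297],[.399,.3225],[.388,.2613]])"
```

```text
t 25.92 p [0.3898 0.2589 0.0871] zang -6.1 down [ 0.001  0.    -1.   ] F [ 0.8 -1.5 -0.4] w 0.0504 q [ 0.35  0.55  1.94 -0.    0.64  0.45]
tool d mm [81.1  2.2 -2.1]
[0.4415, 0.354] 13.8 1.7
[0.447, 0.297] 13.0 2.7
[0.399, 0.3225] 13.4 2.3
[0.388, 0.2613] -23.7 38.6
```

Emit:
play_rows --rows "0 0 0 15 1 -1 0.42;0 0 0 20 1 -1 0.42;0 0 0 20 0 0 0.42;0 0 0 14 0 0 0.42;0 0 0 8 0 0 0.42;0 0 0 2 0 0 0.42;0 0 0 0 0 0 0.42"

```text
time: 26.55
position: [0.3873, 0.2609, 0.0084]
tool_rot: [0.038, 0.706, -0.037, 0.706]
ft_force: [-0.6, -0.9, 0.4]
grip_width: 0.0503
```

Emit:
play_rows --rows "0 0 0 0 0 0 1;0 0 0 0 0 0 1;0 0 0 0 0 0 1;0 0 0 0 0 0 1;0 0 0 0 0 0 1;0 0 0 0 0 0 1;0 0 0 0 0 0 1"

```text
time: 27.13
position: [0.3868, 0.2614, 0.0088]
tool_rot: [0.037, 0.706, -0.037, 0.707]
ft_force: [-0.2, -0.1, 5.8]
grip_width: 0.0303
```

```bash
python3 -c "
from h import *
to([.6122,-.3359,.15])"
```

```text
t 27.13 p [0.3868 0.2614 0.0088] zang -6.0 down [ 0.001  0.    -1.   ] F [-0.2 -0.1  5.8] w 0.0303 q [ 0.35  0.72  1.98 -0.    0.44  0.46]
tool d mm [-141.2 -570.4  286.8]
```

Emit:
play_rows --rows "0 0 0 -12 0 0 1;0 0 0 -25 0 0 1;0 0 0 -30 0 0 1;0 0 0 -30 0 0 1;0 0 0 -25 -12 6 1;0 0 0 -20 -25 13 1;0 0 0 0 -33 16.5 1;0 0 0 0 -33 16.5 1"

```text
time: 27.8
position: [0.4282, 0.1529, 0.1517]
tool_rot: [0.036, 0.705, -0.036, 0.708]
ft_force: [1.1, -0.3, -0.9]
grip_width: 0.0302
```

Emit:
play_rows --rows "0 0 0 0 -33 16.5 1;0 0 0 0 -33 16.5 1;0 0 0 0 -33 16.5 1;0 0 0 0 -33 16.5 1;0 0 0 0 -33 16.5 1;0 0 0 0 -33 16.5 1;0 0 0 0 -33 16.5 1;0 0 0 0 -33 16.5 1"

```text
time: 28.47
position: [0.5308, -0.1247, 0.1499]
tool_rot: [0.037, 0.706, -0.037, 0.706]
ft_force: [0.2, 0.2, -0.7]
grip_width: 0.0298
```

Emit:
play_rows --rows "0 0 0 0 -33 16.5 1;0 0 0 0 -33 16.5 1;0 0 0 0 -33 16.5 1;0 0 0 0 -33 16.5 1;0 0 0 0 -33 16.5 1;0 0 0 0 -32 16.5 1;0 0 0 0 0 0 1;0 0 0 0 0 0 1"

```text
time: 29.13
position: [0.6085, -0.3313, 0.1492]
tool_rot: [0.038, 0.706, -0.038, 0.706]
ft_force: [-0.1, 0.6, -0.2]
grip_width: 0.0302
```

```bash
python3 -c "
from h import *
to([.6122,-.3359,.056]);print(*nuts(),sep='\n')
b=imaging.camera('side')"
```

```text
t 29.13 p [ 0.6085 -0.3313  0.1492] zang -6.2 down [-0.  0. -1.] F [-0.1  0.6 -0.2] w 0.0302 q [-0.66  0.7   1.31  0.    1.13 -0.55]
tool d mm [93.2 -4.2  4.2]
([0.4981, 0.1293], np.int32(598), np.int32(53), np.int32(18))
([0.4679, 0.1234], np.int32(210), np.int32(18), np.int32(37))
([0.4415, 0.3546], np.int32(628), np.int32(34), np.int32(33))
([0.4164, 0.2843], np.int32(685), np.int32(34), np.int32(34))
([0.3992, 0.3228], np.int32(676), np.int32(35), np.int32(33))
([0.3822, 0.2984], np.int32(138), np.int32(19), np.int32(14))
([0.3734, 0.2538], np.int32(243), np.int32(53), np.int32(16))
([0.353, 0.2088], np.int32(161), np.int32(14), np.int32(15))
```

Emit:
play_rows --rows "0 0 0 15 -2 2 1;0 0 0 22 -1.5 1.5 1;0 0 0 22 0 0 1;0 0 0 20 0 0 1;0 0 0 14 0 0 1;0 0 0 0 0 0 1"

```text
time: 29.73
position: [0.6092, -0.3301, 0.0527]
tool_rot: [0.038, 0.709, -0.035, 0.704]
ft_force: [-0.8, 0.3, -0.7]
grip_width: 0.0301
```

Emit:
play_rows --rows "0 0 0 0 0 0 0.58;0 0 0 0 0 0 0.55;0 0 0 0 0 0 0.55;0 0 0 0 0 0 0.55"

```text
time: 30.07
position: [0.6128, -0.3339, 0.0589]
tool_rot: [0.036, 0.705, -0.038, 0.707]
ft_force: [-0.3, 0.2, -0.3]
grip_width: 0.0386
```

Emit:
play_rows --rows "0 0 0 -20 0 0 0.55;0 0 0 -30 0 0 0.55;0 0 0 -30 0 0 0.55;0 0 0 -25 20 -7 0.55;0 0 0 0 33 -12 0.5;0 0 0 0 33 -12 0.42;0 0 0 0 33 -12 0.42;0 0 0 0 33 -12 0.42"

```text
time: 30.73
position: [0.573, -0.1753, 0.1638]
tool_rot: [0.037, 0.705, -0.038, 0.707]
ft_force: [0.7, 0.5, 0.0]
grip_width: 0.0492
```

```bash
python3 -c "
from h import *
to([.4164,.2843,.15],[.399,.3225,.15]);print(*nuts(),sep='\n')
a=imaging.camera('top');cv2.imwrite('pics/t13_raw.png',a);cv2.imwrite('pics/t13.png',np.hstack([cv2.resize(a[125:205,295:345],(375,600),interpolation=cv2.INTER_CUBIC),cv2.resize(a[190:240,125:175],(400,400),interpolation=cv2.INTER_CUBIC)[:,:] if 0 else cv2.resize(a[180:240,125:165],(400,600),interpolation=cv2.INTER_CUBIC)]))"
```

```text
t 30.73 p [ 0.573  -0.1753  0.1638] zang -6.1 down [ 0.003 -0.001 -1.   ] F [0.7 0.5 0. ] w 0.0492 q [-0.48  0.56  1.56  0.    1.02 -0.38]
tool d mm [  12.8  440.5 -204.3]
tool d mm [  12.7  476.7 -225.6]
([0.442, 0.3541], np.int32(622), np.int32(33), np.int32(32))
([0.4373, 0.2597], np.int32(154), np.int32(11), np.int32(38))
([0.4169, 0.2843], np.int32(680), np.int32(34), np.int32(35))
([0.3992, 0.3228], np.int32(655), np.int32(35), np.int32(33))
([0.379, 0.0781], np.int32(198), np.int32(19), np.int32(35))
```

View pics/t13.png

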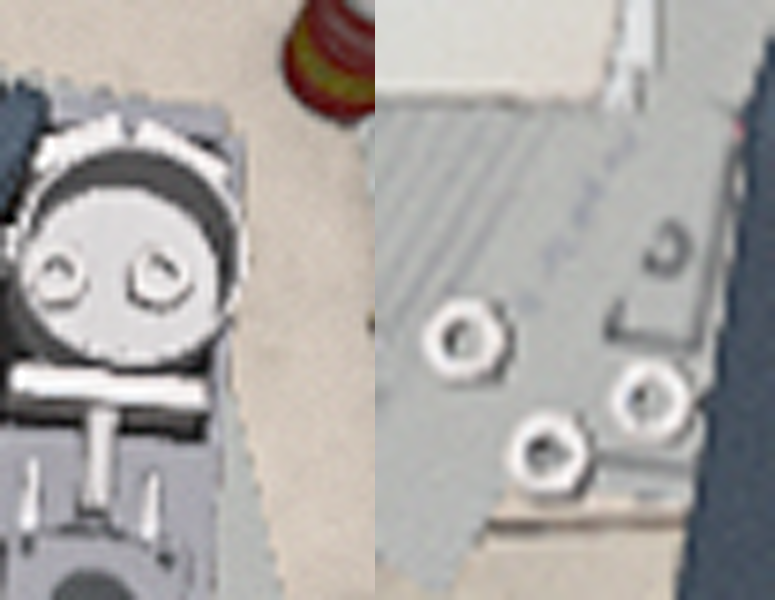

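Emit:
play_rows --rows "0 0 0 0 33 -15.3 0.42;0 0 0 0 33 -15.3 0.42;0 0 0 0 33 -15.3 0.42;0 0 0 0 33 -15.3 0.42;0 0 0 0 33 -15.3 0.42;0 0 0 0 33 -15.3 0.42;0 0 0 0 33 -15.3 0.42;0 0 0 0 33 -15.3 0.42"

```text
time: 31.5
position: [0.4797, 0.1, 0.1633]
tool_rot: [0.037, 0.705, -0.037, 0.707]
ft_force: [1.0, 1.2, 0.1]
grip_width: 0.0507
```

Emit:
play_rows --rows "0 0 0 10 33 -15.3 0.42;0 0 0 20 33 -15.3 0.42;0 0 0 20 33 -15.3 0.42;0 0 0 15 33 -15.3 0.42;0 0 0 10 33 -15.3 0.42;0 0 0 0 11 -5 0.42;0 0 0 0 0 0 0.42;0 0 0 0 0 0 0.42"

```text
time: 32.17
position: [0.4176, 0.2831, 0.0879]
tool_rot: [0.037, 0.705, -0.036, 0.707]
ft_force: [-0.1, -1.1, 0.5]
grip_width: 0.0507
```

```bash
python3 -c "
from h import *
to([.4167,.2843,.007])"
```

```text
t 32.17 p [0.4176 0.2831 0.0879] zang -5.9 down [ 0.002  0.    -1.   ] F [-0.1 -1.1  0.5] w 0.0507 q [ 0.37  0.58  1.85 -0.    0.71  0.48]
tool d mm [80.9  1.1 -1.2]
```

Emit:
play_rows --rows "0 0 0 15 1 -1 0.42;0 0 0 20 0 0 0.42;0 0 0 20 0 0 0.42;0 0 0 14 0 0 0.42;0 0 0 8 0 0 0.42;0 0 0 2 0 0 0.42;0 0 0 0 0 0 0.42"

```text
time: 32.75
position: [0.4166, 0.2829, 0.0084]
tool_rot: [0.038, 0.706, -0.038, 0.706]
ft_force: [0.6, -0.4, -0.1]
grip_width: 0.0506
```

Emit:
play_rows --rows "0 0 0 0 0 0 1;0 0 0 0 0 0 1;0 0 0 0 0 0 1;0 0 0 0 0 0 1;0 0 0 0 0 0 1;0 0 0 0 0 0 1;0 0 0 0 0 0 1"

```text
time: 33.33
position: [0.4158, 0.284, 0.0088]
tool_rot: [0.037, 0.706, -0.037, 0.706]
ft_force: [-0.2, -1.2, 6.0]
grip_width: 0.0292
```

```bash
python3 -c "
from h import *
to([.615,-.309,.15])"
```

```text
t 33.33 p [0.4158 0.284  0.0088] zang -6.0 down [ 0.001  0.    -1.   ] F [-0.2 -1.2  6. ] w 0.0292 q [ 0.38  0.73  1.88 -0.    0.52  0.48]
tool d mm [-141.2 -568.8  260.2]
```

Emit:
play_rows --rows "0 0 0 -12 0 0 1;0 0 0 -25 0 0 1;0 0 0 -30 0 0 1;0 0 0 -30 0 0 1;0 0 0 -25 -14 6 1;0 0 0 -20 -27 11 1;0 0 0 0 -33 14.4 1;0 0 0 0 -33 14.4 1"

```text
time: 34.0
position: [0.4507, 0.1722, 0.1517]
tool_rot: [0.036, 0.705, -0.036, 0.708]
ft_force: [0.7, 0.3, -0.8]
grip_width: 0.0295
```

Emit:
play_rows --rows "0 0 0 0 -33 14.4 1;0 0 0 0 -33 14.4 1;0 0 0 0 -33 14.4 1;0 0 0 0 -33 14.4 1;0 0 0 0 -33 14.4 1;0 0 0 0 -33 14.4 1;0 0 0 0 -33 14.4 1;0 0 0 0 -33 14.4 1"

```text
time: 34.67
position: [0.5366, -0.1036, 0.1499]
tool_rot: [0.037, 0.706, -0.037, 0.706]
ft_force: [-0.5, 0.1, -1.0]
grip_width: 0.0291
```

Emit:
play_rows --rows "0 0 0 0 -33 14.4 1;0 0 0 0 -33 14.4 1;0 0 0 0 -33 14.4 1;0 0 0 0 -33 14.4 1;0 0 0 0 -33 14.4 1;0 0 0 0 -33 14.4 1;0 0 0 0 0 0 1;0 0 0 0 0 0 1"

```text
time: 35.33
position: [0.6018, -0.3101, 0.1493]
tool_rot: [0.038, 0.706, -0.038, 0.706]
ft_force: [0.2, 0.4, -0.2]
grip_width: 0.0293
```

```bash
python3 -c "
from h import *
to([.602,-.3077,.07]);print(*nuts(),sep='\n')"
```

```text
t 35.33 p [ 0.6018 -0.3101  0.1493] zang -6.2 down [-0.  0. -1.] F [ 0.2  0.4 -0.2] w 0.0293 q [-0.64  0.68  1.36  0.    1.11 -0.53]
tool d mm [79.3  2.4 -0.1]
([0.4983, 0.1378], np.int32(385), np.int32(35), np.int32(18))
([0.4805, 0.1952], np.int32(134), np.int32(19), np.int32(35))
([0.4415, 0.3541], np.int32(629), np.int32(33), np.int32(33))
([0.4144, 0.1831], np.int32(122), np.int32(7), np.int32(34))
([0.3992, 0.3228], np.int32(665), np.int32(35), np.int32(33))
([0.3826, 0.2985], np.int32(135), np.int32(21), np.int32(15))
([0.3782, 0.2575], np.int32(189), np.int32(45), np.int32(6))
([0.353, 0.2088], np.int32(162), np.int32(14), np.int32(15))
```

Emit:
play_rows --rows "0 0 0 15 2 3 1;0 0 0 22 0 0 1;0 0 0 20 0 0 1;0 0 0 14 0 0 1;0 0 0 6 0 0 1;0 0 0 0 0 0 1"

```text
time: 35.88
position: [0.6036, -0.3038, 0.0712]
tool_rot: [0.038, 0.708, -0.036, 0.705]
ft_force: [-0.6, 0.3, -1.3]
grip_width: 0.0294
```

Emit:
play_rows --rows "0 0 0 0 0 0 0.58;0 0 0 0 0 0 0.56;0 0 0 0 0 0 0.56;0 0 0 0 0 0 0.56"

```text
time: 36.22
position: [0.6058, -0.3068, 0.0746]
tool_rot: [0.037, 0.705, -0.038, 0.707]
ft_force: [0.4, 0.9, 0.7]
grip_width: 0.0377
```

Emit:
play_rows --rows "0 0 0 -20 0 0 0.56;0 0 0 -30 0 0 0.56;0 0 0 -30 20 -7 0.55;0 0 0 0 33 -12 0.5;0 0 0 0 33 -12 0.42;0 0 0 0 33 -12 0.42;0 0 0 0 33 -12 0.42;0 0 0 0 33 -12 0.42"

```text
time: 36.88
position: [0.5576, -0.1142, 0.1542]
tool_rot: [0.037, 0.705, -0.038, 0.707]
ft_force: [0.3, -0.0, -0.9]
grip_width: 0.0499
```

```bash
python3 -c "
from h import *
to([.399,.3228,.15]);print(*nuts(),sep='\n')"
```

```text
t 36.88 p [ 0.5576 -0.1142  0.1542] zang -6.1 down [ 0.002 -0.001 -1.   ] F [ 0.3 -0.  -0.9] w 0.0499 q [-0.4   0.54  1.64  0.    0.96 -0.29]
tool d mm [   3.6  417.8 -203.9]
([0.4507, 0.3117], np.int32(125), np.int32(10), np.int32(41))
([0.442, 0.3541], np.int32(616), np.int32(33), np.int32(32))
([0.3992, 0.3233], np.int32(638), np.int32(32), np.int32(33))
([0.3718, 0.1056], np.int32(192), np.int32(40), np.int32(18))
```

Emit:
play_rows --rows "0 0 0 0 33 -16.1 0.42;0 0 0 0 33 -16.1 0.42;0 0 0 0 33 -16.1 0.42;0 0 0 0 33 -16.1 0.42;0 0 0 0 33 -16.1 0.42;0 0 0 0 33 -16.1 0.42;0 0 0 0 33 -16.1 0.42;0 0 0 0 33 -16.1 0.42"

```text
time: 37.6
position: [0.4573, 0.1621, 0.154]
tool_rot: [0.037, 0.705, -0.037, 0.707]
ft_force: [1.4, 0.7, 0.2]
grip_width: 0.0504
```

Emit:
play_rows --rows "0 0 0 10 33 -16.1 0.42;0 0 0 20 33 -16.1 0.42;0 0 0 20 33 -16.1 0.42;0 0 0 15 33 -16.1 0.42;0 0 0 0 22 -11 0.42;0 0 0 0 0 0 0.42;0 0 0 0 0 0 0.42"

```text
time: 38.18
position: [0.3986, 0.3227, 0.0886]
tool_rot: [0.036, 0.706, -0.036, 0.707]
ft_force: [-0.3, -0.5, -0.6]
grip_width: 0.0501
```

```bash
python3 -c "
from h import *
to([.399,.323,.007])"
```

```text
t 38.18 p [0.3986 0.3227 0.0886] zang -5.8 down [ 0.001  0.    -1.   ] F [-0.3 -0.5 -0.6] w 0.0501 q [ 0.46  0.59  1.83 -0.    0.72  0.56]
tool d mm [81.6  0.3  0.2]
```

Emit:
play_rows --rows "0 0 0 15 0 0 0.42;0 0 0 20 0 0 0.42;0 0 0 20 0 0 0.42;0 0 0 14 0 0 0.42;0 0 0 8 0 0 0.42;0 0 0 2 0 0 0.42;0 0 0 0 0 0 0.42"

```text
time: 38.77
position: [0.3994, 0.3208, 0.0094]
tool_rot: [0.038, 0.706, -0.038, 0.706]
ft_force: [0.7, 0.4, 0.1]
grip_width: 0.0503
```

Emit:
play_rows --rows "0 0 0 0 0 0 1;0 0 0 0 0 0 1;0 0 0 0 0 0 1;0 0 0 0 0 0 1;0 0 0 0 0 0 1;0 0 0 0 0 0 1;0 0 0 0 0 0 1"

```text
time: 39.35
position: [0.3988, 0.3217, 0.0099]
tool_rot: [0.037, 0.706, -0.037, 0.706]
ft_force: [-1.1, -1.2, 6.1]
grip_width: 0.029
```

```bash
python3 -c "
from h import *
to([.623,-.310,.15])"
```

```text
t 39.35 p [0.3988 0.3217 0.0099] zang -6.0 down [ 0.001  0.    -1.   ] F [-1.1 -1.2  6.1] w 0.029 q [ 0.46  0.74  1.86 -0.    0.54  0.57]
tool d mm [-140.2 -604.7  289.1]
```

Emit:
play_rows --rows "0 0 0 -12 0 0 1;0 0 0 -25 0 0 1;0 0 0 -30 0 0 1;0 0 0 -30 0 0 1;0 0 0 -25 -14 6.7 1;0 0 0 -20 -27 13 1;0 0 0 0 -33 15.8 1;0 0 0 0 -33 15.8 1"

```text
time: 40.02
position: [0.4395, 0.2093, 0.1529]
tool_rot: [0.037, 0.705, -0.036, 0.708]
ft_force: [0.5, 0.2, -0.6]
grip_width: 0.0289
```

Emit:
play_rows --rows "0 0 0 0 -33 15.8 1;0 0 0 0 -33 15.8 1;0 0 0 0 -33 15.8 1;0 0 0 0 -33 15.8 1;0 0 0 0 -33 15.8 1;0 0 0 0 -33 15.8 1;0 0 0 0 -33 15.8 1;0 0 0 0 -33 15.8 1"

```text
time: 40.68
position: [0.5365, -0.0678, 0.151]
tool_rot: [0.037, 0.706, -0.037, 0.706]
ft_force: [1.2, -0.0, 1.0]
grip_width: 0.0293
```

Emit:
play_rows --rows "0 0 0 0 -33 15.8 1;0 0 0 0 -33 15.8 1;0 0 0 0 -33 15.8 1;0 0 0 0 -33 15.8 1;0 0 0 0 -33 15.8 1;0 0 0 0 -33 15.8 1;0 0 0 0 -33 15.8 1;0 0 0 0 0 0 1"

```text
time: 41.35
position: [0.6245, -0.3157, 0.1511]
tool_rot: [0.037, 0.704, -0.041, 0.708]
ft_force: [0.2, -0.1, -0.0]
grip_width: 0.0286
```

Emit:
play_rows --rows "0 0 0 0 0 0 1;0 0 0 0 0 0 1"

```text
time: 41.52
position: [0.6214, -0.3066, 0.1503]
tool_rot: [0.038, 0.707, -0.037, 0.705]
ft_force: [-0.2, -0.4, -1.1]
grip_width: 0.0286
```

```bash
python3 -c "
from h import *
to([.623,-.310,.076]);print(*nuts(),sep='\n')"
```

```text
t 41.52 p [ 0.6214 -0.3066  0.1503] zang -6.0 down [-0.002  0.002 -1.   ] F [-0.2 -0.4 -1.1] w 0.0286 q [-0.62  0.7   1.31  0.    1.14 -0.51]
tool d mm [74.3 -3.3  2.1]
([0.4984, 0.1401], np.int32(334), np.int32(32), np.int32(18))
([0.4415, 0.3541], np.int32(638), np.int32(33), np.int32(33))
([0.4415, 0.1601], np.int32(136), np.int32(14), np.int32(17))
([0.402, 0.1785], np.int32(425), np.int32(31), np.int32(52))
([0.3805, 0.3073], np.int32(175), np.int32(40), np.int32(10))
([0.3782, 0.2585], np.int32(194), np.int32(45), np.int32(6))
([0.3622, 0.1257], np.int32(134), np.int32(19), np.int32(16))
([0.3525, 0.2088], np.int32(162), np.int32(14), np.int32(14))
```

Emit:
play_rows --rows "0 0 0 15 -2 1 1;0 0 0 20 0 0 1;0 0 0 20 0 0 1;0 0 0 14 0 0 1;0 0 0 4 0 0 1;0 0 0 0 0 0 1"

```text
time: 42.07
position: [0.6222, -0.3078, 0.0768]
tool_rot: [0.037, 0.707, -0.036, 0.705]
ft_force: [1.2, -0.1, 0.2]
grip_width: 0.0289
```

Emit:
play_rows --rows "0 0 0 0 0 0 0.58;0 0 0 0 0 0 0.56;0 0 0 0 0 0 0.56;0 0 0 0 0 0 0.56"

```text
time: 42.4
position: [0.6238, -0.31, 0.0797]
tool_rot: [0.037, 0.705, -0.038, 0.707]
ft_force: [0.6, -0.3, 0.6]
grip_width: 0.0377
```

Emit:
play_rows --rows "0 0 0 -20 0 0 0.56;0 0 0 -30 0 0 0.56;0 0 0 -27 20 -7 0.55;0 0 0 0 33 -12 0.5;0 0 0 0 33 -12 0.42;0 0 0 0 33 -12 0.42;0 0 0 0 33 -12 0.42;0 0 0 0 33 -12 0.42"

```text
time: 43.07
position: [0.5756, -0.1173, 0.1563]
tool_rot: [0.037, 0.705, -0.038, 0.707]
ft_force: [1.0, -0.2, 0.0]
grip_width: 0.0498
```

```bash
python3 -c "
from h import *
to([.4415,.3541,.15]);print(*nuts(),sep='\n')"
```

```text
t 43.07 p [ 0.5756 -0.1173  0.1563] zang -6.1 down [ 0.002 -0.001 -1.   ] F [ 1.  -0.2  0. ] w 0.0498 q [-0.39  0.56  1.59  0.    0.99 -0.29]
tool d mm [   5.8  454.6 -183.1]
([0.442, 0.3541], np.int32(614), np.int32(33), np.int32(32))
([0.4313, 0.3096], np.int32(129), np.int32(6), np.int32(34))
([0.3802, 0.1195], np.int32(134), np.int32(16), np.int32(27))
([0.3795, 0.0967], np.int32(157), np.int32(41), np.int32(17))
```

Emit:
play_rows --rows "0 0 0 0 33 -13.3 0.42;0 0 0 0 33 -13.3 0.42;0 0 0 0 33 -13.3 0.42;0 0 0 0 33 -13.3 0.42;0 0 0 0 33 -13.3 0.42;0 0 0 0 33 -13.3 0.42;0 0 0 0 33 -13.3 0.42;0 0 0 0 33 -13.3 0.42"

```text
time: 43.78
position: [0.4977, 0.1566, 0.1561]
tool_rot: [0.037, 0.705, -0.037, 0.707]
ft_force: [-0.7, -0.8, 0.1]
grip_width: 0.0506
```

Emit:
play_rows --rows "0 0 0 10 33 -13.3 0.42;0 0 0 20 33 -13.3 0.42;0 0 0 20 33 -13.3 0.42;0 0 0 15 33 -13.3 0.42;0 0 0 0 33 -13.3 0.42;0 0 0 0 26 -10.5 0.42;0 0 0 0 0 0 0.42;0 0 0 0 0 0 0.42"

```text
time: 44.45
position: [0.4411, 0.3546, 0.0907]
tool_rot: [0.036, 0.706, -0.036, 0.707]
ft_force: [0.5, -0.3, 0.5]
grip_width: 0.0506
```

```bash
python3 -c "
from h import *
to([.4418,.3541,.007])"
```

```text
t 44.45 p [0.4411 0.3546 0.0907] zang -5.8 down [ 0.001  0.    -1.   ] F [ 0.5 -0.3  0.5] w 0.0506 q [ 0.48  0.63  1.69 -0.    0.81  0.58]
tool d mm [83.7 -0.5  0.6]
```

Emit:
play_rows --rows "0 0 0 15 0 0 0.42;0 0 0 20 0 0 0.42;0 0 0 20 0 0 0.42;0 0 0 15 0 0 0.42;0 0 0 9 0 0 0.42;0 0 0 2 0 0 0.42;0 0 0 0 0 0 0.42"

```text
time: 45.03
position: [0.4416, 0.3523, 0.0092]
tool_rot: [0.037, 0.706, -0.038, 0.706]
ft_force: [0.3, 0.5, -0.1]
grip_width: 0.0504
```

Emit:
play_rows --rows "0 0 0 0 0 0 1;0 0 0 0 0 0 1;0 0 0 0 0 0 1;0 0 0 0 0 0 1;0 0 0 0 0 0 1;0 0 0 0 0 0 1;0 0 0 0 0 0 1"

```text
time: 45.62
position: [0.4414, 0.3535, 0.01]
tool_rot: [0.037, 0.706, -0.037, 0.706]
ft_force: [-1.2, -0.2, 5.9]
grip_width: 0.0289
```

```bash
python3 -c "
from h import *
to([.614,-.309,.15])"
```

```text
t 45.62 p [0.4414 0.3535 0.01  ] zang -6.0 down [ 0.001  0.    -1.   ] F [-1.2 -0.2  5.9] w 0.0289 q [0.48 0.77 1.73 0.   0.65 0.58]
tool d mm [-140.1 -640.7  241.1]
```

Emit:
play_rows --rows "0 0 0 -12 0 0 1;0 0 0 -25 0 0 1;0 0 0 -30 0 0 1;0 0 0 -30 0 0 1;0 0 0 -25 -14 5.3 1;0 0 0 -20 -27 10.2 1;0 0 0 0 -33 12.5 1;0 0 0 0 -33 12.5 1"

```text
time: 46.28
position: [0.4712, 0.2423, 0.1536]
tool_rot: [0.037, 0.705, -0.036, 0.708]
ft_force: [0.6, -0.4, -0.5]
grip_width: 0.029
```

Emit:
play_rows --rows "0 0 0 0 -33 12.5 1;0 0 0 0 -33 12.5 1;0 0 0 0 -33 12.5 1;0 0 0 0 -33 12.5 1;0 0 0 0 -33 12.5 1;0 0 0 0 -33 12.5 1;0 0 0 0 -33 12.5 1;0 0 0 0 -33 12.5 1"

```text
time: 46.95
position: [0.5419, -0.0321, 0.1518]
tool_rot: [0.037, 0.706, -0.037, 0.706]
ft_force: [0.9, 0.1, -1.2]
grip_width: 0.0289
```

Emit:
play_rows --rows "0 0 0 0 -33 12.5 1;0 0 0 0 -33 12.5 1;0 0 0 0 -33 12.5 1;0 0 0 0 -33 12.5 1;0 0 0 0 -33 12.5 1;0 0 0 0 -33 12.5 1;0 0 0 0 -33 12.5 1;0 0 0 0 -33 12.5 1"

```text
time: 47.62
position: [0.6136, -0.305, 0.1516]
tool_rot: [0.037, 0.706, -0.037, 0.706]
ft_force: [0.8, -0.1, -1.2]
grip_width: 0.0287
```

Emit:
play_rows --rows "0 0 0 0 -5 0 1;0 0 0 0 0 0 1;0 0 0 0 0 0 1"

```text
time: 47.87
position: [0.6124, -0.3078, 0.151]
tool_rot: [0.038, 0.707, -0.037, 0.706]
ft_force: [-0.2, 0.1, -0.5]
grip_width: 0.0287
```

```bash
python3 -c "
from h import *
to([.614,-.309,.085])"
```

```text
t 47.87 p [ 0.6124 -0.3078  0.151 ] zang -6.1 down [-0.001  0.002 -1.   ] F [-0.2  0.1 -0.5] w 0.0287 q [-0.63  0.69  1.33  0.    1.13 -0.52]
tool d mm [66.  -1.1  1.9]
```

Emit:
play_rows --rows "0 0 0 14 -1 1 1;0 0 0 18 0 0 1;0 0 0 18 0 0 1;0 0 0 12 0 0 1;0 0 0 3 0 0 1;0 0 0 0 0 0 1"

```text
time: 48.37
position: [0.6133, -0.3077, 0.0846]
tool_rot: [0.037, 0.707, -0.036, 0.705]
ft_force: [-0.2, 0.2, -0.4]
grip_width: 0.0289
```

Emit:
play_rows --rows "0 0 0 0 0 0 0.58;0 0 0 0 0 0 0.56;0 0 0 0 0 0 0.56;0 0 0 0 0 0 0.56"

```text
time: 48.7
position: [0.6148, -0.31, 0.0875]
tool_rot: [0.037, 0.705, -0.038, 0.707]
ft_force: [-0.0, -0.5, 0.7]
grip_width: 0.0377
```

Emit:
play_rows --rows "0 0 0 -20 0 0 0.56;0 0 0 -30 0 0 0.56;0 0 0 -27 20 -7 0.55;0 0 0 0 33 -12 0.5;0 0 0 0 33 -12 0.42;0 0 0 0 33 -12 0.42;0 0 0 0 33 -12 0.42;0 0 0 0 33 -12 0.42"

```text
time: 49.37
position: [0.5666, -0.1174, 0.1642]
tool_rot: [0.037, 0.706, -0.038, 0.707]
ft_force: [1.3, 0.5, 0.7]
grip_width: 0.0494
```

Emit:
play_rows --rows "0 0 0 0 33 -12 0.42;0 0 0 0 20 -12 0.42;0 0 0 0 0 0 0.42"

```text
time: 49.62
position: [0.5455, -0.0586, 0.1637]
tool_rot: [0.036, 0.707, -0.035, 0.705]
ft_force: [-0.4, -0.4, -0.3]
grip_width: 0.0506
```

```bash
python3 -c "
from h import *
st();print(*nuts(),sep='\n')
a=imaging.camera('top');b=imaging.camera('side');cv2.imwrite('pics/t15_raw.png',a);cv2.imwrite('pics/s15_raw.png',b)
cv2.imwrite('pics/f.png',np.hstack([cv2.resize(a[125:205,290:350],(450,600),interpolation=cv2.INTER_CUBIC),cv2.resize(b[165:315,200:280],(320,600),interpolation=cv2.INTER_CUBIC)]))"
```

```text
t 49.62 p [ 0.5455 -0.0586  0.1637] zang -5.8 down [-0.003  0.002 -1.   ] F [-0.4 -0.4 -0.3] w 0.0506 q [-0.31  0.51  1.68  0.    0.96 -0.21]
([0.4059, 0.3727], np.int32(205), np.int32(8), np.int32(48))
([0.367, 0.3684], np.int32(181), np.int32(8), np.int32(33))
```

View pics/f.png

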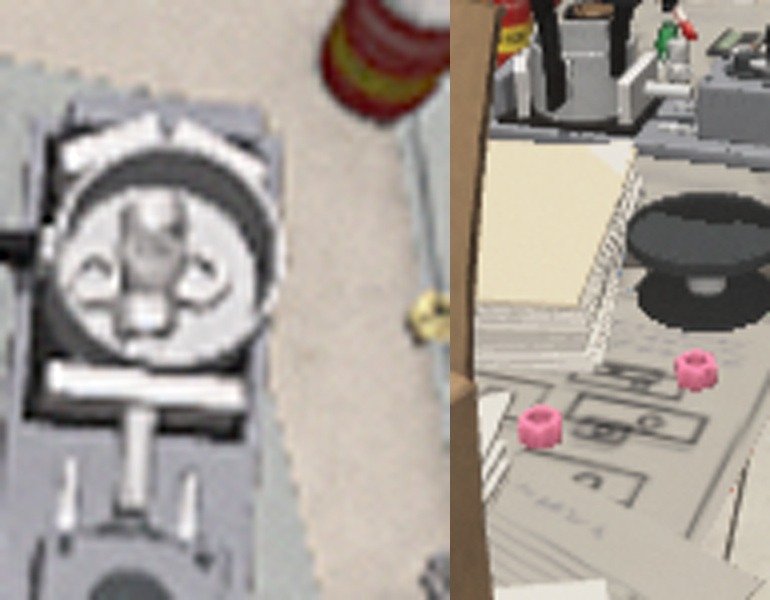

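```bash
python3 -c "
from rig import robot
print(robot.hand_in())"
```

```text
the job is handed in; nothing more can be done
None
```

The job is handed in. The pot stands upright on the shaker's bed, clamped against the V-jaw, and all five large hex nuts were put in only after it was clamped. The run took about 50 s of the 210 s allowed, and no verdict was reported.

- **Placing the pot:** While I carried the pot, it swung down in the grip by about 37° and its side touched the V-jaw with about 6 N. I raised it, tilted the gripper to level the pot, and set it down upright at the middle of the bed.
- **Clamping:** The crank started at about 0.9 rad, not 0, and I turned it clockwise to about 7.0 rad. The force at the knob rose from about 4 N to about 18 N over the last 0.3 rad, so the jaw is holding the pot.
- **Nuts:** One nut was knocked about 3 cm aside during the run. The top camera showed its new position before I reached for it, and I picked it up from there.
- **Last checks:** In the final pictures the nuts are inside the pot and no silver nut is left on the bench. The pot sits between the two jaws, both pink nuts are where they were, and the gripper is clear of everything. The nuts are piled, so I could not see all five apart. I conclude five from five releases inside the pot and the empty bench. I did not re-measure the other bystanders at the end.

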